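Half-cycle change-over on a battery conditioning station

ROBOT

A 7-joint arm with a two-finger parallel gripper is mounted at the origin on a cart in front of the work surface, level with it; the furniture and walls round the work are solid. World frame = base frame: x ahead of the robot, y to its left, z up, the work surface at z = 0. Lengths are in mm, angles in degrees, forces in N, time in s.
With the tool pointing down it reaches from about 425 to 925 mm from the base axis. Payload 6.8 kg.
Tool frame: the origin (TCP) lies midway between the tips of the shut fingers; the grasp point (between the pads) lies 19 mm behind it; z points along the fingers, y is the line along which they close (so a half turn about z gives the same grasp; the last joint's range is limited). The gripper opens to 88 mm and grips with 3 to 60 N. Pads are 20 mm wide; open, the fingers measure 115 mm over their backs; the gripper's body (75 mm by 178 mm) begins 61 mm behind the grasp point.
Start: joints at [-76.667, 27.33, 1.283, 89.118, -0.659, 63.558, -4.761], TCP at [225.61, 636.198, 222.664] pointing down, gripper open.
Joint ranges: [-169.35, 169.35], [-19.33, 120.38], [-80.79, 83.38], [13.8, 139.57], [-78.32, 258.32], [9.67, 109.79], [-169.56, 169.56]. Speed limits (degrees/s): [136.94, 136.94, 180, 180, 180, 180, 180].

INTERFACE

Orientations are given as [roll, pitch, yaw] about the fixed x, y, z axes, in that order (R = Rz(yaw) Ry(pitch) Rx(roll)).
In Python, from plant import ctrl gives the robot as it stands.
- The arm moves only by the tool step_arm, never from a script. Its argument "moves" is text: rows parted by semicolons, each of 7 numbers parted by spaces: the shift along the tool's x, y, z in units of 0.025 m (1.0 is 0.025 m), then the turn, a rotation vector about the tool's x, y, z in units of 4 degrees (1.0 is 4 degrees), then the closure, from -1 (fully open) to 1 (shut). A call has 1 to 5 rows; each row shifts and turns the commanded pose from where the row before left it, along the tool's axes as they then stand; what a row does not reach is not made up. A row lasts 1/12 s, in which the tool goes at most 41.7 mm and 7.16 degrees, less where a joint would pass 70% of its speed; a pose out of reach is approached as far as the arm can. A call with a number of a shift or a turn outside -1 to 1 is refused whole. A call with a gripper value outside its range is refused whole. The fingers move at their own pace and stop on an object; "grip_force" is the grip in N (left out, the last holds). Time passes only in rows, so rows that do not move let the fingers close. It gives the time, the measured TCP pose, the force, the opening and the grip force at its end, in the units of the state.
- ctrl.observe(): the state, without advancing time (a new reading comes with each control period).
- ctrl.grab_frame(name): name is "scene" or "top" or "wrist"; returns a dict with "pixels" (480x640x3 uint8, red, green, blue), "fovy" (degrees; the focal length in pixels is half the picture's height over the tangent of half this angle, whatever the lens; pixels are square), "cx", "cy" (the principal point, pixels), "k1" (the pictures are not rectified: a ray, as slopes to the right and down, at radius r is drawn at 1 + k1 r^2 times it, then the intrinsics apply), "R" (3x3) and "t" (3): a world point X has camera coordinates R X + t; the wrist camera has in their place "mount" (4x4, takes a point from camera to tool coordinates, whose origin is the TCP and whose axes are the flange's). Camera axes: x right, y down, z forward; pixel columns grow to the right and rows downward; lengths in mm; the calibration is good to about 2 mm. A picture is of the moment at which its call begins: read the wrist's pose just before it. There is no depth.
- ctrl.close_job(): hands the job in; it is judged then, once.
The state is a dict: "time_s": time; "joint_positions": joint angles; "joint_velocities": joint speeds; "effort": joint torques, N m; "tool_pos": TCP position; "orientation": TCP orientation; "ft_force": force on the tool from outside, world axes, zero at the start; "moment": the same for the moment, N m; "gripper_width": finger opening in mm; "finger_force": force on a finger pad.
Only numpy, scipy, OpenCV 4.12 (cv2) and the standard library are available. Lean on these libraries where they do the work, as an engineer would, in place of code of your own. Each camera call takes 0.05 s, during which the arm holds its last target. There are 200 camera calls.

TASK

The battery packs on the conditioning station are half-way through their cycle: turn the isolator off, exchange the charging (front) packs with the discharging (rear) packs lane by lane, and then turn the isolator back on. Every pack must end up lying flat in the other bay of its own lane; where a lane holds only one pack, just move it across to the empty bay. Leave the solvent bottle standing.

Things in the scene. Friction and masses are not known exactly. Their poses are not given: they have to be found in the camera images.
- station: battery conditioning station, fixed to the bench: grey base plate, x -123 to 123, y -165 to 135 mm, top 20 mm above the bench. Origin on the bench; x points from the front (charging) row to the rear (discharging) row, y left, z up. Four bays: rows at x = -62 and 62 mm, lanes at y = 85 (left) and -20 mm (right); each 96 (x) x 56 (y) mm inside black rims 5 mm thick and 9 mm high.
- heat_sink (a point): middle of the top of the station's finned aluminium heat sink, which stands behind the rear row: 24 (x) x 190 (y) mm, top 46 mm above the bench
- put_aside (a point): a point on the bare bench 110 mm to the left of the station's plate: at the start the bench is free round it, 50 mm to either side in x and y; axes as the station's
- lock_bar: steel bar between the rows, along y, top 44 mm above the bench; axes as the station's. The isolator draws it along y. At on its four tabs lie 2.5 mm above the inner shoulders of the packs, overlapping them by 9 mm: none can be lifted, and an unseated pack blocks the way to on. At off the bar stands 30 mm further to +y, its tabs clear of the packs, 35 to 50 mm to +y of each lane's middle line.
- bay_front_left (a point): centre of the floor of the front left bay (charging row, nearer the robot; lane away from the isolator), 20 mm above the bench; axes as the station's
- bay_rear_left (a point): centre of the floor of the rear left bay (discharging row, by the heat sink; lane away from the isolator), 20 mm above the bench; axes as the station's
- bay_front_right (a point): centre of the floor of the front right bay (charging row, nearer the robot; lane next to the isolator), 20 mm above the bench; axes as the station's
- bay_rear_right (a point): centre of the floor of the rear right bay (discharging row, by the heat sink; lane next to the isolator), 20 mm above the bench; axes as the station's
- isolator (a joint): lever on the enclosure, turning about a vertical axis: 0 = on (lever points to the rear, the station's +x, bar mark), 1.571 = off (it points left, +y, ring mark): a quarter turn anticlockwise from above. A spring detent holds it at both ends: it resists most there, with 0.2 N m (5 N at the grip point), less towards the middle, and past it pulls to the other end. Rigid end stops.
- isolator_axis (a point): point on the isolator's vertical axis, 70 mm above the bench, over the middle of the grey enclosure at the station's right-hand end (130 (x) x 74 (y) mm, top 48 mm above the bench). A plug lies on the plate behind the enclosure (top 36 mm above the bench), a brush 9 mm high on the bench to the right of it, and tweezers 10 mm high in front of the station. Axes as the station's
- isolator_grip (a point): grip point in the middle of the lever's free part, 40 mm from the axis, 70 mm above the bench; moves with the lever; its x points along the lever away from the axis. The lever is a black bar 16 mm wide and 24 mm high (58 to 82 mm above the bench), from 20 mm behind the axis to 64 mm ahead of it.
- pack_a: battery pack of a mobile printer, black plastic, about 200 g, standard (low): base 90 (x) x 50 (y) x 14 mm high, on its middle a block 60 (x) x 50 (y) mm up to 34 mm above the underside, leaving a 15 mm shoulder at each end. Grip it across its 50 mm width. Origin: centre of the underside; x along its length, z up. Fits every bay either way round, with 3 mm play.
- pack_b: battery pack of a mobile printer, black plastic, about 300 g, extended (high): base 90 (x) x 50 (y) x 14 mm high, on its middle a block 60 (x) x 50 (y) mm up to 46 mm above the underside, leaving a 15 mm shoulder at each end. Grip it across its 50 mm width. Origin: centre of the underside; x along its length, z up. Fits every bay either way round, with 3 mm play.
- pack_c: battery pack of a mobile printer, black plastic, about 200 g, standard (low): base 90 (x) x 50 (y) x 14 mm high, on its middle a block 60 (x) x 50 (y) mm up to 34 mm above the underside, leaving a 15 mm shoulder at each end. Grip it across its 50 mm width. Origin: centre of the underside; x along its length, z up. Fits every bay either way round, with 3 mm play.
- pack_d: battery pack of a mobile printer, black plastic, about 300 g, extended (high): base 90 (x) x 50 (y) x 14 mm high, on its middle a block 60 (x) x 50 (y) mm up to 46 mm above the underside, leaving a 15 mm shoulder at each end. Grip it across its 50 mm width. Origin: centre of the underside; x along its length, z up. Fits every bay either way round, with 3 mm play.
- solvent: loose white squeeze bottle with a red spout, 50 mm wide, 170 mm high, standing on the bench to the left of the station; origin: centre of its underside
- tape_roll: loose roll of masking tape lying flat on the bench to the left of the station, 104 mm across, 17 mm high; origin: centre of its underside
Mind the look-alikes: they are no part of the job. What is shaped like the solvent but turquoise is not meant.

How it is judged:
By the outcome, as a careful person would: the job done as asked, in the order asked, and still so for the second after the job is handed in, with the robot touching nothing.
Of pack_a, pack_b, pack_c, pack_d only 3 to 4 are there at a start; the rules pass over those that are not, and their reading is None.
At some moment in a run one of pack_a, pack_b, pack_c, pack_d may be knocked a few centimetres aside while the robot is not near it.
Once in a run the grip may slacken for a moment while it holds something.
It also fails if it takes over 208 s, if anything falls off the work surface, if the arm or the gripper's body presses on something with over 40 N, if the wrist force passes 120 N, or if a joint passes its speed limit or range.

## Working session

There is one attempt and no reset: what is moved stays moved. The work goes in short steps, Python scripts to look and compute and a tool call to move; the robot and the scene stay as the last step left them, time stands still between calls to the robot, and variables do not carry over. Pictures are saved under pics/ and viewed, at most 14 in all, crops included, and the job is handed in when it is done.

Besides the shell and the picture viewer there is one more tool, called after "Request:" by a JSON object that holds its "api" and its "payload". step_arm: Moves the arm, as the interface text tells. Its arguments: {"type":"object","properties":{"moves":{"type":"string"},"grip_force":{"type":"number"}},"required":["moves"]}

```bash
ls; mkdir -p pics; cat > h.py <<'E'
import numpy as np, cv2, json
from plant import ctrl
from scipy.spatial.transform import Rotation as Ro
def grab(n,save=None):
    o=ctrl.observe(); f=ctrl.grab_frame(n); f['o']=o
    if save: cv2.imwrite(save,cv2.cvtColor(np.asarray(f['pixels']),cv2.COLOR_RGB2BGR))
    if n=='wrist':
        M=np.array(f['mount'],float); T=np.eye(4); T[:3,:3]=Ro.from_euler('xyz',o['orientation'],degrees=True).as_matrix(); T[:3,3]=o['tool_pos']
        W=T@M; f['R']=W[:3,:3].T; f['t']=-W[:3,:3].T@W[:3,3]
    f['R']=np.array(f['R'],float);f['t']=np.array(f['t'],float)
    f['F']=240/np.tan(np.radians(f['fovy'])/2)
    return f
def ray(f,u,v):
    K=np.array([[f['F'],0,f['cx']],[0,f['F'],f['cy']],[0,0,1.]])
    d=np.array([(u-f['cx'])/f['F'],(v-f['cy'])/f['F']]); s=d.copy()
    for _ in range(30): s=d/(1+f['k1']*(s@s))
    return -f['R'].T@f['t'], f['R'].T@np.array([s[0],s[1],1])
def pt(f,u,v,z):
    c,d=ray(f,u,v); return c+d*(z-c[2])/d[2]
def proj(f,X):
    p=f['R']@np.asarray(X,float)+f['t']; s=p[:2]/p[2]; s=s*(1+f['k1']*(s@s)); return s*f['F']+[f['cx'],f['cy']]
E
python3 - <<'E'
from h import *
for n in ('scene','top'):
    f=grab(n,f'pics/{n}0.png'); print(n,f['F'],f['cx'],f['cy'],f['k1'],(-f['R'].T@f['t']).round(),f['R'].round(2).tolist())
print(ctrl.observe())
E
```

```text
pics
scene 533.0569484980566 323.5417374587408 234.39581795559835 -0.080768070531482 [  -1. -578.  705.] [[0.77, -0.64, 0.02], [-0.37, -0.47, -0.8], [0.52, 0.61, -0.6]]
top 462.00268628802195 316.38099182313124 235.78619481574856 0.018225833255346845 [ 496.   72. 1036.] [[0.0, -1.0, -0.02], [-1.0, -0.0, -0.05], [0.05, 0.02, -1.0]]
{'time_s': 0.1, 'joint_positions': array([-76.665235  ,  27.36962574,   1.28213608,  89.16993453,
        -0.65892563,  63.55376237,  -4.76192586]), 'joint_velocities': array([-0.02597328, -0.14877657,  0.0105904 , -0.21379692, -0.01569661,
       -0.00555987,  0.03988643]), 'effort': array([ 3.53062002e-03, -5.84085846e+01,  1.53959066e+00, -2.73309696e+01,
       -5.42277878e-02,  1.31168019e-02,  4.79132143e-05]), 'tool_pos': array([225.49690493, 635.6929491 , 221.81634874]), 'orientation': array([-1.79914334e+02,  7.00491966e-03,  1.60470309e+02]), 'ft_force': array([ 0.43887904, -0.07250283, -0.34874643]), 'moment': array([0.0261875 , 0.00098006, 0.01527292]), 'finger_force': 0.0, 'gripper_width': 87.65117934462037}
```

View pics/top0.png

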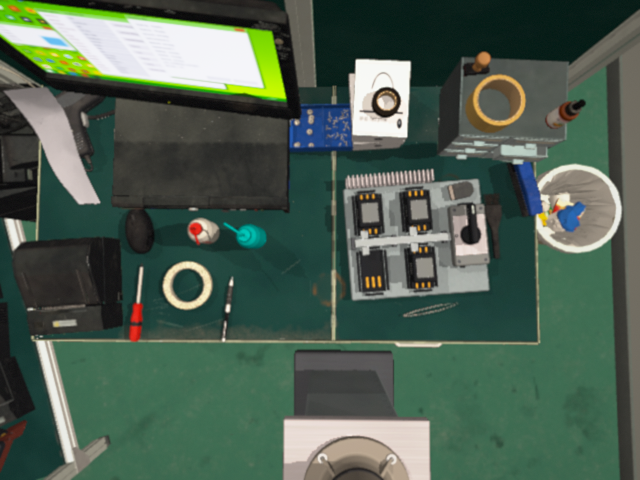

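View pics/scene0.png

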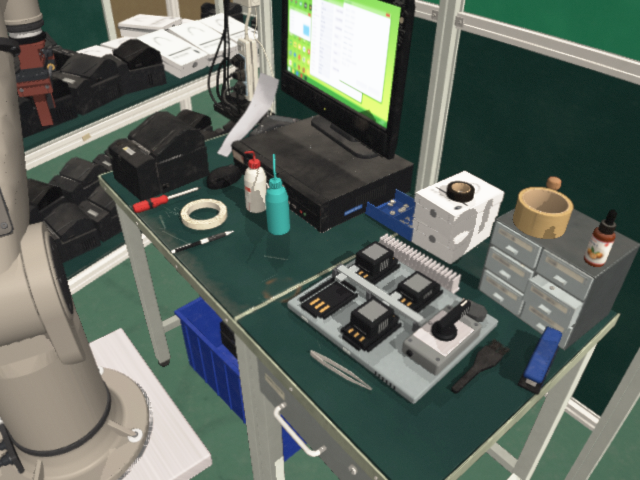

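The top view shows the station at px (345–490, 170–300). There are three packs: rear left (370,212), rear right (416,208) and front right (422,268). The front left bay (372,270) is empty. Of the two bottles, the white one with the red spout at (203,231) is the solvent, and the turquoise one at (250,236) is a look-alike. I'll enlarge the station.

```bash
python3 - <<'E'
import cv2
a=cv2.imread('pics/top0.png')[160:310,335:535]
cv2.imwrite('pics/c1.png',cv2.resize(a,None,fx=4,fy=4,interpolation=cv2.INTER_CUBIC))
b=cv2.imread('pics/scene0.png')[220:400,280:520]
cv2.imwrite('pics/c2.png',cv2.resize(b,None,fx=3.3,fy=3.3,interpolation=cv2.INTER_CUBIC))
E
```

```text
(no output)
```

View pics/c1.png

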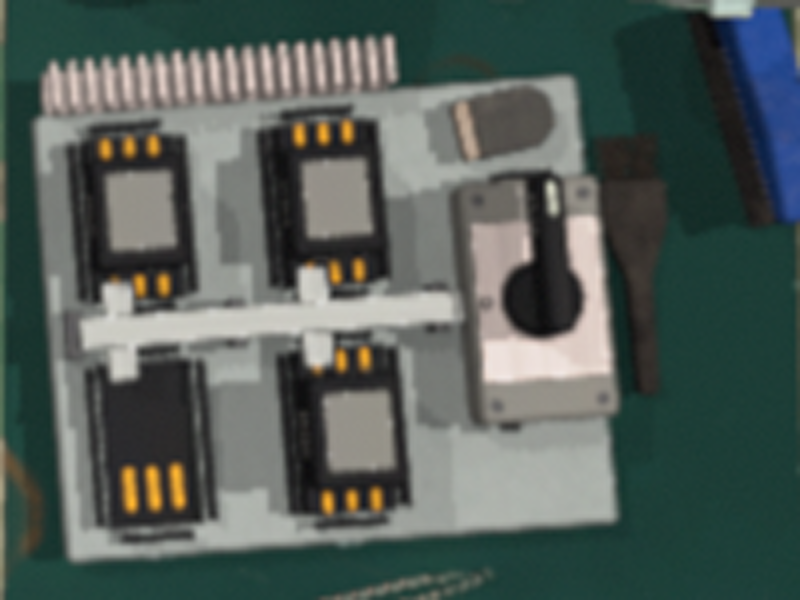

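View pics/c2.png

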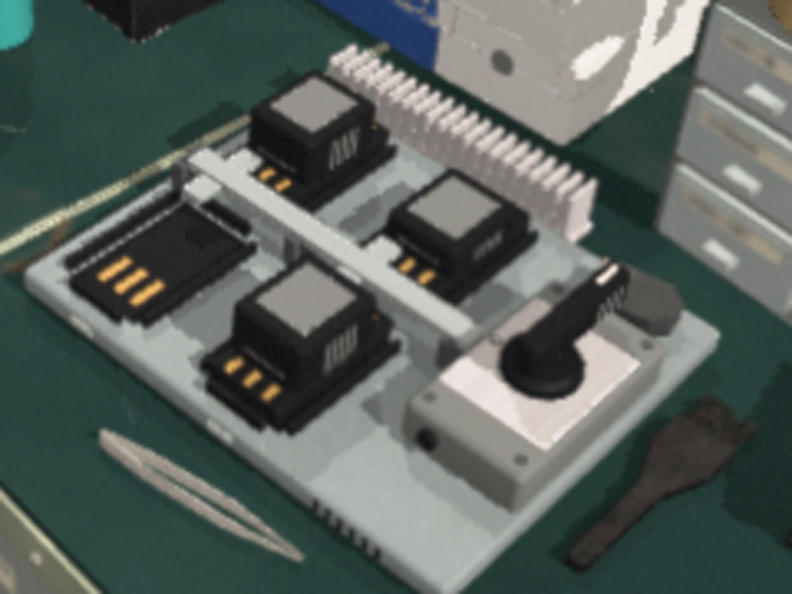

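The crops show the plate corners at about (35,118), (575,75), (617,520) and (70,560) in the 4x crop. The rear left and front right packs are high, the rear right one is low, the front left bay is empty and the lever is on. The empty bay can serve as the temporary place for the right-lane exchange. Next I'll fit the station pose.

```bash
cat >> h.py <<'E'
def rigid(S,W):
    S=np.asarray(S,float)[:,:2];W=np.asarray(W,float)[:,:2];a=S-S.mean(0);b=W-W.mean(0)
    th=np.arctan2((a[:,0]*b[:,1]-a[:,1]*b[:,0]).sum(),(a*b).sum()); R=np.array([[np.cos(th),-np.sin(th)],[np.sin(th),np.cos(th)]])
    t=W.mean(0)-R@S.mean(0); return th,R,t,np.linalg.norm(S@R.T+t-W,axis=1)
E
python3 - <<'E'
from h import *
f=grab('top')
c=lambda u,v:((u+.5)/4-.5+335,(v+.5)/4-.5+160)
px=[c(35,118),c(575,75),c(617,520),c(70,560)]
S=[(123,135),(123,-165),(-123,-165),(-123,135)]
W=[pt(f,*p,20) for p in px]
th,R,t,e=rigid(S,W); print('top',np.degrees(th),t,e)
g=grab('scene')
d=lambda u,v:((u+.5)/3.3-.5+280,(v+.5)/3.3-.5+220)
W2=[pt(g,*d(719,335),20),pt(g,*d(440,592),20),pt(g,*d(27,278),20)]
th2,R2,t2,e2=rigid([S[1],S[2],S[3]],W2);print('scene',np.degrees(th2),t2,e2)
for n,p in dict(aside=(0,245),axis_guess=(0,-128)).items(): print(n,R@p+t)
# axis: lever hub top at z82? crop (542,298)
print('hub',R.T@(pt(f,*c(542,298),82)[:2]-t), 'tip',R.T@(pt(f,*c(552,180),82)[:2]-t))
# pack labels
for n,(u,v),z in (('rl',(143,209),66),('rr',(340,198),54),('fr',(359,430),66)): print(n,R.T@(pt(f,*c(u,v),z)[:2]-t))
print('bottles',pt(f,203,231,170),pt(f,250,236,150),'enclosure',R.T@(pt(f,*c(460,190),48)[:2]-t),R.T@(pt(f,*c(617,410),48)[:2]-t))
E
```

```text
top 4.543905312619458 [ 544.10334977 -113.64649345] [1.89392772 1.42917156 1.89472226 1.74429951]
scene 4.663224183294754 [ 541.7030892  -117.48779385] [2.81080625 4.58318663 5.73008239]
aside [524.69371412 130.58345157]
axis_guess [ 554.24389411 -241.24417901]
hub [  -0.91903803 -114.8522871 ] tip [  59.30526864 -125.58879966]
rl [62.19162426 83.30225527]
rr [ 61.15845641 -22.59123685]
fr [-61.78771507 -19.21355641]
bottles [551.42664447 299.67051685 170.        ] [543.34833684 214.10419229 150.        ] enclosure [ 61.06898617 -87.77112304] [ -61.86757907 -159.31098894]
```

Request:
{"api": "step_arm", "payload": {"moves": "-0.94 0.33 -0.8 0 0 0 -1; -0.94 0.33 -0.8 0 0 0 -1; -0.94 0.33 -0.8 0 0 0 -1; -0.94 0.33 -0.8 0 0 0 -1"}}

```text
time_s: 0.53
tool_pos: [326.1, 635.6, 303.4]
orientation: [-180.0, 0.0, 160.5]
ft_force: [0.5, 1.7, -0.9]
gripper_width: 88.3
finger_force: 0.0
```

Request:
{"api": "step_arm", "payload": {"moves": "-0.69 -0.99 0 0 0 0 -1; -0.69 -0.99 0 0 0 0 -1; -0.69 -0.99 0 0 0 0 -1; -0.69 -0.99 0 0 0 0 -1; -0.69 -0.99 0 0 0 0 -1"}}

```text
time_s: 0.95
tool_pos: [365.4, 488.8, 302.4]
orientation: [-180.0, -0.0, 160.5]
ft_force: [0.4, 0.1, 0.5]
gripper_width: 87.7
finger_force: 0.0
```

Request:
{"api": "step_arm", "payload": {"moves": "-0.69 -0.99 0 0 0 0 -1; -0.69 -0.99 0 0 0 0 -1; -0.69 -0.99 0 0 0 0 -1; -0.69 -0.99 0 0 0 0 -1; -0.69 -0.99 0 0 0 0 -1"}}

```text
time_s: 1.37
tool_pos: [405.2, 343.3, 302.6]
orientation: [-180.0, -0.0, 160.5]
ft_force: [0.3, -0.4, -0.2]
gripper_width: 87.8
finger_force: 0.0
```

Request:
{"api": "step_arm", "payload": {"moves": "-0.69 -0.99 0 0 0 0 -1; -0.69 -0.99 0 0 0 0 -1; -0.69 -0.99 0 0 0 0 -1; -0.69 -0.99 0 0 0 0 -1; -0.69 -0.99 0 0 0 0 -1"}}

```text
time_s: 1.78
tool_pos: [445.0, 197.9, 302.7]
orientation: [180.0, -0.0, 160.5]
ft_force: [0.3, -0.4, 0.2]
gripper_width: 87.8
finger_force: 0.0
```

Request:
{"api": "step_arm", "payload": {"moves": "-0.69 -0.99 0 0 0 0 -1; -0.69 -0.99 0 0 0 0 -1; -0.69 -0.99 0 0 0 0 -1; -0.69 -0.99 0 0 0 0 -1; -0.69 -0.99 0 0 0 0 -1"}}

```text
time_s: 2.2
tool_pos: [485.0, 52.5, 302.7]
orientation: [180.0, 0.0, 160.5]
ft_force: [0.2, 0.4, -0.2]
gripper_width: 87.8
finger_force: 0.0
```

```bash
python3 -c "
from h import *
o=ctrl.observe();print(o['tool_pos'],o['orientation'],o['joint_positions'])"
```

```text
[484.95244191  52.53139123 302.72858814] [1.79980688e+02 4.75735883e-03 1.60476477e+02] [-33.65670376   4.68960644  21.72887185 109.31310524  -1.90917511
  66.32671419  59.24903109]
```

Request:
{"api": "step_arm", "payload": {"moves": "-0.69 -0.99 0 0 0 0 -1; -0.69 -0.99 0 0 0 0 -1; -0.69 -0.99 0 0 0 0 -1; -0.69 -0.99 0 0 0 0 -1; -0.69 -0.99 0 0 0 0 -1"}}

```text
time_s: 2.62
tool_pos: [524.9, -92.8, 302.7]
orientation: [180.0, 0.0, 160.5]
ft_force: [0.7, -0.0, -1.0]
gripper_width: 87.5
finger_force: 0.0
```

Request:
{"api": "step_arm", "payload": {"moves": "-0.69 -0.99 0 0 0 1 -1; 0 0 0 0 0 1 -1; 0 0 0 0 0 1 -1; 0 0 0 0 0 1 -1; 0 0 0 0 0 1 -1"}}

```text
time_s: 3.03
tool_pos: [532.7, -120.8, 302.4]
orientation: [-180.0, -0.0, 140.2]
ft_force: [0.0, 0.3, -1.1]
gripper_width: 87.6
finger_force: 0.0
```

Request:
{"api": "step_arm", "payload": {"moves": "0 0 0 0 0 1 -1; 0 0 0 0 0 1 -1; 0 0 0 0 0 1 -1; 0 0 0 0 0 1 -1; 0 0 0 0 0 1 -1"}}

```text
time_s: 3.45
tool_pos: [532.7, -120.5, 302.5]
orientation: [-180.0, -0.0, 120.3]
ft_force: [-0.4, 0.8, 0.8]
gripper_width: 87.7
finger_force: 0.0
```

Request:
{"api": "step_arm", "payload": {"moves": "0 0 0 0 0 1 -1; 0 0 0 0 0 1 -1; 0 0 0 0 0 1 -1; 0 0 0 0 0 1 -1; 0 0 0 0 0 1 -1"}}

```text
time_s: 3.87
tool_pos: [532.7, -120.5, 302.5]
orientation: [-180.0, -0.0, 100.3]
ft_force: [0.0, 0.4, -0.7]
gripper_width: 87.7
finger_force: 0.0
```

Request:
{"api": "step_arm", "payload": {"moves": "0 0 0 0 0 1 -1; 0 0 0 0 0 1 -1; 0 0 0 0 0 1 -1; 0 0 0 0 0 1 -1; 0 0 0 0 0 1 -1"}}

```text
time_s: 4.28
tool_pos: [532.7, -120.4, 302.6]
orientation: [-180.0, -0.0, 80.3]
ft_force: [-1.1, 0.1, -0.7]
gripper_width: 87.6
finger_force: 0.0
```

Request:
{"api": "step_arm", "payload": {"moves": "0 0 0 0 0 1 -1; 0 0 0 0 0 1 -1; 0 0 0 0 0 1 -1; 0 0 0 0 0 1 -1; 0 0 0 0 0 1 -1"}}

```text
time_s: 4.7
tool_pos: [532.7, -120.4, 302.6]
orientation: [-180.0, -0.0, 60.3]
ft_force: [0.1, -0.1, 0.4]
gripper_width: 88.0
finger_force: 0.0
```

Request:
{"api": "step_arm", "payload": {"moves": "0 0 0 0 0 1 -1; 0 0 0 0 0 1 -1; 0 0 0 0 0 1 -1; 0 0 0 0 0 1 -1; 0 0 0 0 0 1 -1"}}

```text
time_s: 5.12
tool_pos: [532.7, -120.4, 302.5]
orientation: [-180.0, 0.0, 40.3]
ft_force: [-0.1, -0.3, -0.1]
gripper_width: 88.3
finger_force: 0.0
```

Request:
{"api": "step_arm", "payload": {"moves": "0 0 0 0 0 1 -1; 0 0 0 0 0 1 -1; 0 0 0 0 0 1 -1; 0 0 0 0 0 1 -1; 0 0 0 0 0 1 -1"}}

```text
time_s: 5.53
tool_pos: [532.7, -120.4, 302.5]
orientation: [-180.0, 0.0, 20.3]
ft_force: [0.5, 0.4, 0.0]
gripper_width: 88.0
finger_force: 0.0
```

Request:
{"api": "step_arm", "payload": {"moves": "0 0 0 0 0 1 -1; 0 0 0 0 0 1 -1; 0 0 0 0 0 1 -1; 0 0 0 0 0 1 -1; 0 0 0 0 0 0 -1"}}

```text
time_s: 5.95
tool_pos: [532.7, -120.4, 302.5]
orientation: [-180.0, 0.0, 4.3]
ft_force: [-1.1, 0.2, 0.5]
gripper_width: 88.1
finger_force: 0.0
```

```bash
python3 -c "
from h import *
f=grab('wrist','pics/w1.png');o=f['o'];print(o['tool_pos'],o['orientation'],o['joint_positions'],-f['R'].T@f['t'],f['F'])
th=np.radians(4.544);R=np.array([[np.cos(th),-np.sin(th)],[np.sin(th),np.cos(th)]]);t=np.array([544.1,-113.6])
for s in [(123,135),(123,-165),(-123,-165),(-123,135)]: print(s,proj(f,[*(R@s+t),20]))
"
```

```text
[ 532.73379109 -120.36229654  302.49268805] [-1.79999526e+02  1.93799879e-02  4.34321432e+00] [-40.35341002  16.3685766   58.05418937 103.75983336 -14.92706383
  68.11393832 -63.3503698 ] [ 612.95629983 -113.35306731  464.7156832 ] 346.9924315612878
(123, 135) [203.3281131   89.27746413]
(123, -165) [455.92858848  88.69424844]
(-123, -165) [436.84132424 280.27177207]
(-123, 135) [221.00150231 280.82195469]
```

View pics/w1.png

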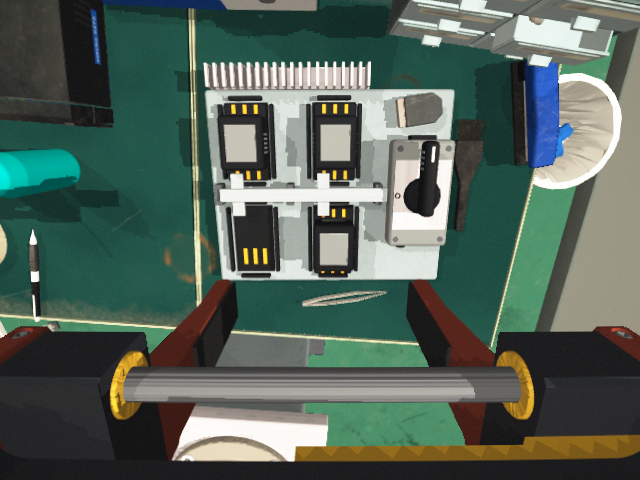

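The wrist view agrees with the fitted pose: corners at (206,89), (453,88), (438,279) and (222,280), within 3 px. The lever runs from the hub at (422,196) to its tip at (430,142), so it is on. Next I'll locate the axis.

```bash
cat >> h.py <<'E'
th=np.radians(4.544);SR=np.array([[np.cos(th),-np.sin(th)],[np.sin(th),np.cos(th)]]);st=np.array([544.1,-113.6])
def s2w(x,y): return SR@np.array([x,y])+st
def w2s(p): return SR.T@(np.asarray(p)[:2]-st)
def go(x,y,z):
    "units in tool frame from here to station x,y and world z"
    o=ctrl.observe(); p=o['tool_pos']; y0=np.radians(o['orientation'][2]); d=s2w(x,y)-p[:2]
    tx=np.array([np.cos(y0),np.sin(y0)]);ty=np.array([np.sin(y0),-np.cos(y0)])
    print('at st',w2s(p).round(1),p[2].round(1),'yaw',o['orientation'][2].round(2),'F',o['ft_force'].round(1),'w',round(o['gripper_width'],1),'units x y z:',(tx@d/25).round(3),(ty@d/25).round(3),((p[2]-z)/25).round(3),'yawerr units',((o['orientation'][2]-4.544)/4).round(3))
E
python3 - <<'E'
from h import *
f=grab('wrist')
im=np.asarray(f['pixels']).astype(int); m=(im.max(2)<60).astype(np.uint8)
# lever dark columns rows 145..180 between 405..450
for v in range(142,222,6):
    c=np.where(m[v,395:448])[0]+395; print(v,(c.min(),c.max()) if len(c) else None, w2s(pt(f,(c.min()+c.max())/2,v,82)).round(1) if len(c) else '')
for p in [(389,141),(453,141),(443,245),(387,244)]: print(w2s(pt(f,*p,48)).round(1))
go(40,-123,200)
E
```

```text
142 (np.int64(425), np.int64(437)) [  63.2 -121.3]
148 (np.int64(422), np.int64(438)) [  57.  -120.8]
154 (np.int64(422), np.int64(438)) [  50.8 -121.4]
160 (np.int64(421), np.int64(437)) [  44.5 -120.9]
166 (np.int64(421), np.int64(436)) [  38.1 -120.9]
172 (np.int64(420), np.int64(436)) [  31.7 -120.9]
178 (np.int64(420), np.int64(435)) [  25.2 -120.9]
184 (np.int64(409), np.int64(435)) [  18.7 -115.4]
190 (np.int64(405), np.int64(438)) [  12.1 -115.4]
196 (np.int64(395), np.int64(439)) [   5.4 -111. ]
202 (np.int64(404), np.int64(437)) [  -1.3 -115.4]
208 (np.int64(408), np.int64(433)) [  -8.1 -116. ]
214 (np.int64(420), np.int64(431)) [ -15.  -122.2]
220 None 
[ 63.6 -82.9]
[  64.  -157.2]
[ -62.3 -158.4]
[-61.  -87.5]
at st [-11.8  -5.8] 302.5 yaw 4.61 F [ 0.4  0.1 -0.7] w 87.8 units x y z: 2.068 4.688 4.102 yawerr units 0.016
```

Request:
{"api": "step_arm", "payload": {"moves": "0.41 0.93 0.8 0 0 0 -1; 0.41 0.93 0.8 0 0 0 -1; 0.41 0.93 0.8 0 0 0 -1; 0.41 0.93 0.8 0 0 0 -1; 0.42 0.93 0.8 0 0 0 -1"}}

```text
time_s: 6.47
tool_pos: [593.8, -233.3, 201.3]
orientation: [-180.0, 0.0, 4.6]
ft_force: [0.3, 1.1, 0.9]
gripper_width: 87.4
finger_force: 0.0
```

Request:
{"api": "step_arm", "payload": {"moves": "0 0 0.9 0 0 0 -1; 0 0 0.9 0 0 0 -1; 0 0 0.9 0 0 0 -1; 0 0 0.9 0 0 0 -1; 0 0 0 0 0 0 -1"}}

```text
time_s: 6.88
tool_pos: [590.8, -230.8, 108.3]
orientation: [-179.8, 0.4, 4.6]
ft_force: [-0.8, 0.1, 0.4]
gripper_width: 87.9
finger_force: 0.0
```

```bash
python3 -c "
from h import *
go(40,-122,55);f=grab('wrist','pics/w2.png');print(ctrl.observe()['joint_positions'].round(1))
im=np.asarray(f['pixels']).astype(int)
for s in [(64,-122),(64,-114),(64,-130),(40,-114),(40,-130)]: print(s,proj(f,[*s2w(*s),82]).round())
"
```

```text
at st [  37.3 -120.6] 108.3 yaw 4.59 F [-0.8  0.1  0.4] w 87.9 units x y z: 0.109 0.058 2.133 yawerr units 0.012
[-15.2  38.2  45.  102.2 -32.8  53.8 -41.5]
(64, -122) [326. 236.]
(64, -114) [312. 236.]
(64, -130) [340. 236.]
(40, -114) [312. 275.]
(40, -130) [339. 275.]
```

View pics/w2.png

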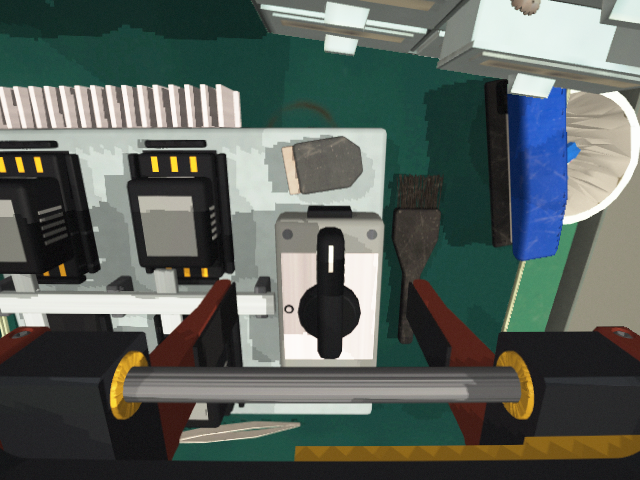

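The wrist view shows the lever with its tip at (330,230) and centred at u≈330, squarely between the fingers. I'll descend and grip it.

Request:
{"api": "step_arm", "payload": {"moves": "0.1 0.05 0.7 0 0 0 -1; 0.05 0.03 0.7 0 0 0 -1; 0 0 0.7 0 0 0 -1; 0 0 0 0 0 0 -1"}}

```text
time_s: 7.27
tool_pos: [596.4, -233.2, 58.0]
orientation: [-179.9, 0.1, 4.5]
ft_force: [0.7, 1.4, 0.0]
gripper_width: 87.7
finger_force: 0.0
```

Request:
{"api": "step_arm", "payload": {"moves": "0 0 0 0 0 0 1; 0 0 0 0 0 0 1; 0 0 0 0 0 0 1; 0 0 0 0 0 0 1; 0 0 0 0 0 0 1", "grip_force": 25}}

```text
time_s: 7.68
tool_pos: [597.7, -234.3, 61.1]
orientation: [180.0, -0.1, 4.5]
ft_force: [-0.3, 0.4, 0.3]
gripper_width: 57.9
finger_force: 0.0
```

Request:
{"api": "step_arm", "payload": {"moves": "0 0 0 0 0 0 1; 0 0 0 0 0 0 1; 0 0 0 0 0 0 1; 0 0 0 0 0 0 1; 0 0 0 0 0 0 1"}}

```text
time_s: 8.1
tool_pos: [597.1, -234.1, 60.1]
orientation: [-180.0, 0.0, 4.5]
ft_force: [0.2, 0.5, 0.2]
gripper_width: 24.6
finger_force: 0.0
```

```bash
python3 -c "
from h import *
go(40,-122,55)"
```

```text
at st [  43.3 -124.3] 60.1 yaw 4.48 F [0.2 0.5 0.2] w 24.6 units x y z: -0.133 -0.091 0.205 yawerr units -0.017
```

Request:
{"api": "step_arm", "payload": {"moves": "-0.05 0 0.15 0 0 0 1; 0 0 0 0 0 0 1; 0 0 0 0 0 0 1; 0 0 0 0 0 0 1; 0 0 0 0 0 0 1"}}

```text
time_s: 8.52
tool_pos: [596.1, -235.2, 56.3]
orientation: [179.9, -0.0, 4.4]
ft_force: [2.2, -4.7, -4.8]
gripper_width: 15.7
finger_force: 25.0
```

Request:
{"api": "step_arm", "payload": {"moves": "0 0 0 0 0 0 1; 0 0 0 0 0 0 1"}}

```text
time_s: 8.68
tool_pos: [596.1, -235.3, 56.2]
orientation: [179.9, -0.0, 4.4]
ft_force: [2.9, -5.7, -5.0]
gripper_width: 15.8
finger_force: 25.0
```

```bash
python3 -c "
from h import *
go(40,-122,55)"
```

```text
at st [  42.2 -125.4] 56.2 yaw 4.44 F [ 2.9 -5.7 -5. ] w 15.8 units x y z: -0.089 -0.136 0.05 yawerr units -0.026
```

Request:
{"api": "step_arm", "payload": {"moves": "-0.004 -0.117 0 0 0 -1 1; -0.004 -0.117 0 0 0 -1 1; -0.004 -0.117 0 0 0 -1 1; -0.004 -0.117 0 0 0 -1 1; -0.004 -0.117 0 0 0 -1 1"}}

```text
time_s: 9.1
tool_pos: [592.4, -220.9, 56.2]
orientation: [179.9, 0.0, 24.6]
ft_force: [1.6, -3.7, -4.8]
gripper_width: 15.6
finger_force: 25.0
```

Request:
{"api": "step_arm", "payload": {"moves": "-0.004 -0.117 0 0 0 -1 1; -0.004 -0.117 0 0 0 -1 1; -0.004 -0.117 0 0 0 -1 1; -0.004 -0.117 0 0 0 -1 1; -0.004 -0.117 0 0 0 -1 1"}}

```text
time_s: 9.52
tool_pos: [584.0, -208.9, 56.2]
orientation: [179.9, 0.0, 44.7]
ft_force: [3.1, -4.0, -4.3]
gripper_width: 15.9
finger_force: 25.0
```

```bash
python3 -c "
from h import *
go(40,-122,55)"
```

```text
at st [ 32.2 -98.1] 56.2 yaw 44.66 F [ 3.1 -4.  -4.3] w 15.9 units x y z: -0.376 0.931 0.048 yawerr units 10.029
```

Request:
{"api": "step_arm", "payload": {"moves": "-0.004 -0.117 0 0 0 -1 1; -0.004 -0.117 0 0 0 -1 1; -0.004 -0.117 0 0 0 -1 1; -0.004 -0.117 0 0 0 -1 1; -0.004 -0.117 0 0 0 -1 1"}}

```text
time_s: 9.93
tool_pos: [572.0, -200.4, 56.2]
orientation: [180.0, 0.1, 64.7]
ft_force: [1.8, -3.9, -3.9]
gripper_width: 15.9
finger_force: 25.0
```

Request:
{"api": "step_arm", "payload": {"moves": "-0.004 -0.117 0 0 0 -1 1; -0.004 -0.117 0 0 0 -1 1; -0.004 -0.117 0 0 0 -1 1; -0.004 -0.117 0 0 0 -1 1; -0.004 -0.117 0 0 0 -1 1"}}

```text
time_s: 10.35
tool_pos: [557.8, -196.6, 56.2]
orientation: [-180.0, 0.1, 84.7]
ft_force: [2.1, -4.9, -4.4]
gripper_width: 15.2
finger_force: 25.0
```

Request:
{"api": "step_arm", "payload": {"moves": "-0.004 -0.117 0 0 0 -1 1; -0.004 -0.117 0 0 0 -1 1; -0.002 -0.059 0 0 0 -0.5 1; 0 0 0 0 0 0 1; 0 0 0 0 0 0 1"}}

```text
time_s: 10.77
tool_pos: [550.7, -196.6, 56.2]
orientation: [180.0, 0.1, 94.4]
ft_force: [2.7, -3.9, -5.9]
gripper_width: 16.1
finger_force: 25.0
```

```bash
python3 -c "
from h import *
go(0,-122,55)"
```

```text
at st [  0.1 -83.3] 56.2 yaw 94.44 F [ 2.7 -3.9 -5.9] w 16.1 units x y z: -1.55 0.001 0.047 yawerr units 22.473
```

Request:
{"api": "step_arm", "payload": {"moves": "0 0 0 0 0 0 -1; 0 0 0 0 0 0 -1; 0 0 0 0 0 0 -1; 0 0 -0.4 0 0 0 -1; 0 0 -0.6 0 0 0 -1"}}

```text
time_s: 11.18
tool_pos: [549.7, -194.9, 81.0]
orientation: [-179.8, -0.1, 94.5]
ft_force: [-0.1, -0.1, 0.5]
gripper_width: 45.7
finger_force: 0.0
```

Request:
{"api": "step_arm", "payload": {"moves": "0 0 -1 0 0 0 -1; 0 0 -1 0 0 0 -1; 0 0 -1 0 0 0 -1; 0 0 -1 0 0 1 -1; 0 0 -1 0 0 1 -1"}}

```text
time_s: 11.6
tool_pos: [550.5, -195.5, 208.5]
orientation: [180.0, -0.0, 86.3]
ft_force: [0.0, -0.0, 0.3]
gripper_width: 79.3
finger_force: 0.0
```

Request:
{"api": "step_arm", "payload": {"moves": "0 0 0 0 0 1 -1; 0 0 0 0 0 1 -1; 0 0 0 0 0 1 -1; 0 0 0 0 0 1 -1; 0 0 0 0 0 1 -1"}}

```text
time_s: 12.02
tool_pos: [550.7, -195.3, 207.3]
orientation: [180.0, -0.0, 66.3]
ft_force: [0.4, -0.6, -0.4]
gripper_width: 87.6
finger_force: 0.0
```

Request:
{"api": "step_arm", "payload": {"moves": "0 0 0 0 0 1 -1; 0 0 0 0 0 1 -1; 0 0 0 0 0 1 -1; 0 0 0 0 0 1 -1; 0 0 0 0 0 1 -1"}}

```text
time_s: 12.43
tool_pos: [550.7, -195.3, 207.2]
orientation: [-180.0, -0.0, 46.3]
ft_force: [-0.4, -0.3, -0.3]
gripper_width: 87.9
finger_force: 0.0
```

Request:
{"api": "step_arm", "payload": {"moves": "0 0 0 0 0 1 -1; 0 0 0 0 0 1 -1; 0 0 0 0 0 1 -1; 0 0 0 0 0 1 -1; 0 0 0 0 0 1 -1"}}

```text
time_s: 12.85
tool_pos: [550.7, -195.3, 207.2]
orientation: [-180.0, -0.0, 26.3]
ft_force: [0.3, -0.0, -0.8]
gripper_width: 87.8
finger_force: 0.0
```

Request:
{"api": "step_arm", "payload": {"moves": "0 0 0 0 0 1 -1; 0 0 0 0 0 1 -1; 0 0 0 0 0 1 -1; 0 0 0 0 0 1 -1; 0 0 0 0 0 1 -1"}}

```text
time_s: 13.27
tool_pos: [550.7, -195.2, 207.2]
orientation: [-179.9, -0.0, 6.3]
ft_force: [-0.7, 0.8, 0.3]
gripper_width: 87.7
finger_force: 0.0
```

Request:
{"api": "step_arm", "payload": {"moves": "-0.5 -0.5 0 0 0 0.5 -1; -0.5 -0.5 0 0 0 0 -1; -0.5 -0.5 0 0 0 0 -1; -0.5 -0.5 0 0 0 0 -1; -0.5 -0.5 0 0 0 0 -1"}}

```text
time_s: 13.68
tool_pos: [482.4, -137.9, 206.9]
orientation: [-179.9, -0.0, 4.5]
ft_force: [-0.3, 0.4, 1.1]
gripper_width: 87.8
finger_force: 0.0
```

Request:
{"api": "step_arm", "payload": {"moves": "0 0 0 0 0 0 -1; 0 0 0 0 0 0 -1; 0 0 0 0 0 0 -1"}}

```text
time_s: 13.93
tool_pos: [484.1, -138.9, 207.1]
orientation: [-180.0, -0.1, 4.5]
ft_force: [-0.6, 0.4, 0.1]
gripper_width: 87.6
finger_force: 0.0
```

```bash
python3 -c "
from h import *
go(-62,-20,36);f=grab('wrist','pics/w3.png');print(ctrl.observe()['joint_positions'].round(1))
g=grab('top');cv2.imwrite('pics/t3.png',cv2.cvtColor(g['pixels'],cv2.COLOR_RGB2BGR))"
```

```text
at st [-61.8 -20.4] 207.1 yaw 4.49 F [-0.6  0.4  0.1] w 87.6 units x y z: -0.006 -0.017 6.843 yawerr units -0.012
[-30.2  15.3  46.9 115.5 -13.7  54.6 -61.9]
```

View pics/w3.png

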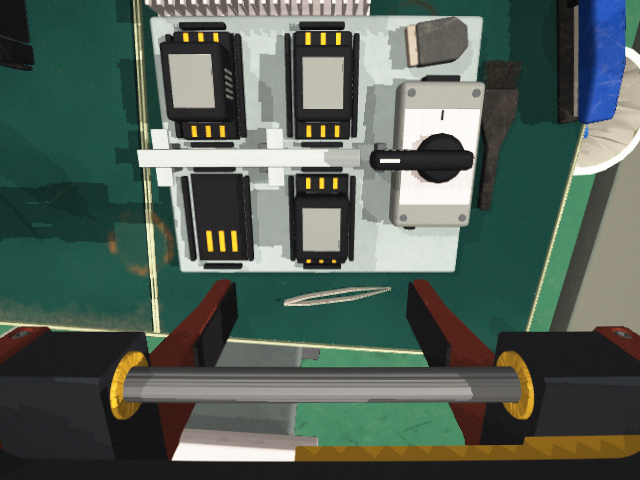

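The isolator is off: the lever points left at (420,159), and the bar has drawn left with its tabs at (160,157) and (275,157), clear of the packs. The front right pack's label is at (321,230).

```bash
python3 -c "
from h import *
f=grab('wrist')
for n,u,v,z in (('fr',321.5,230,66),('rr',323,82,54),('rl',191.5,82,66)): print(n,w2s(pt(f,u,v,z)).round(1))
for n,u,v,z in (('plateBR',455.5,271,20),('plateBL',183,271,20),('TR',482,16,20),('encTL',397,83,48),('encBR',472,226,48),('levtip',372,160,82)): print(n,w2s(pt(f,u,v,z)).round(1))
im=cv2.imread('pics/w3.png')[150:290,280:360];
h=cv2.cvtColor(im,cv2.COLOR_BGR2GRAY);_,m=cv2.threshold(h,110,255,0)
n,l,s,c=cv2.connectedComponentsWithStats(m)
for i in range(1,n):
  if 300<s[i,4]<4000: print(s[i],c[i]+[280,150])
"
```

```text
fr [-62.3 -20.1]
rr [ 62.4 -21.5]
rl [61.1 84.5]
plateBR [-120.6 -165.1]
plateBL [-120.3  129.8]
TR [ 121.8 -162.7]
encTL [ 62.5 -84.6]
encBR [ -63.3 -164.2]
levtip [  0.4 -60.9]
[   0    0   80  123 3659] [316.34982236 198.92292976]
[  22   58   39   44 1617] [321.05132962 228.97526283]
```

Request:
{"api": "step_arm", "payload": {"moves": "0 0 0.95 0 0 0 -1; 0 0 0.95 0 0 0 -1; 0 0 0.95 0 0 0 -1; 0 0 0.95 0 0 0 -1; 0 0 0.95 0 0 0 -1"}}

```text
time_s: 14.5
tool_pos: [483.7, -139.3, 86.4]
orientation: [180.0, 0.0, 4.4]
ft_force: [0.4, 0.8, -0.6]
gripper_width: 88.0
finger_force: 0.0
```

Request:
{"api": "step_arm", "payload": {"moves": "0 0 0.9 0 0 0 -1; 0 0 0.6 0 0 0 -1; 0 0 0.4 0 0 0 -1; 0 0 0.1 0 0 0 -1; 0 0 0 0 0 0 -1"}}

```text
time_s: 14.92
tool_pos: [483.3, -139.2, 37.3]
orientation: [180.0, 0.1, 4.4]
ft_force: [-1.1, -0.2, 0.0]
gripper_width: 88.2
finger_force: 0.0
```

```bash
python3 -c "
from h import *
go(-62,-20,38)"
```

```text
at st [-62.7 -20.7] 37.3 yaw 4.44 F [-1.1 -0.2  0. ] w 88.2 units x y z: 0.027 -0.026 -0.029 yawerr units -0.026
```

Request:
{"api": "step_arm", "payload": {"moves": "0 0 0 0 0 0 1; 0 0 0 0 0 0 1; 0 0 0 0 0 0 1; 0 0 0 0 0 0 1; 0 0 0 0 0 0 1", "grip_force": 40}}

```text
time_s: 15.33
tool_pos: [483.6, -138.6, 38.1]
orientation: [-180.0, -0.1, 4.5]
ft_force: [0.2, 0.1, -0.5]
gripper_width: 58.2
finger_force: 0.0
```

Request:
{"api": "step_arm", "payload": {"moves": "0 0 0 0 0 0 1; 0 0 0 0 0 0 1; 0 0 0 0 0 0 1; 0 0 0 0 0 0 1; 0 0 0 0 0 0 1"}}

```text
time_s: 15.75
tool_pos: [483.4, -138.6, 37.9]
orientation: [-180.0, -0.0, 4.5]
ft_force: [-0.7, 1.7, 6.2]
gripper_width: 49.6
finger_force: 40.0
```

Request:
{"api": "step_arm", "payload": {"moves": "0 0 -0.3 0 0 0 1; 0 0 -0.6 0 0 0 1; 0 0 -0.6 0 0 0 1; 0 0 -0.6 0 0 0 1; 0 0 -0.6 0 0 0 1"}}

```text
time_s: 16.17
tool_pos: [482.5, -138.7, 105.7]
orientation: [180.0, 0.1, 4.5]
ft_force: [0.0, 0.1, -3.3]
gripper_width: 49.9
finger_force: 40.0
```

```bash
python3 -c "
from h import *
go(-62,85,110)"
```

```text
at st [-63.4 -20.2] 105.7 yaw 4.46 F [ 0.   0.1 -3.3] w 49.9 units x y z: 0.05 -4.207 -0.174 yawerr units -0.022
```

Request:
{"api": "step_arm", "payload": {"moves": "0 -0.6 0 0 0 0 1; 0 -0.9 0 0 0 0 1; 0 -0.9 0 0 0 0 1; 0 -0.9 0 0 0 0 1; 0 -0.9 0 0 0 0 1"}}

```text
time_s: 16.58
tool_pos: [474.3, -33.1, 105.1]
orientation: [180.0, 0.0, 4.5]
ft_force: [0.4, -0.8, -3.3]
gripper_width: 49.6
finger_force: 40.0
```

Request:
{"api": "step_arm", "payload": {"moves": "0 0 0 0 0 0 1; 0 0 0 0 0 0 1; 0 0 0 0 0 0 1"}}

```text
time_s: 16.83
tool_pos: [474.8, -34.6, 105.2]
orientation: [180.0, 0.0, 4.5]
ft_force: [0.4, -0.6, -3.4]
gripper_width: 49.2
finger_force: 40.0
```

```bash
python3 -c "
from h import *
go(-62,85,60);f=grab('wrist','pics/w4.png')
for s in [(-33,110),(-33,60)]: print(s,proj(f,[*s2w(*s),66+(f['o']['tool_pos'][2]-38)]).round())
for s in [(-110,113),(-110,57),(-14,113),(-14,57)]: print(s,proj(f,[*s2w(*s),29]).round())"
```

```text
at st [-62.8  84.3] 105.2 yaw 4.46 F [ 0.4 -0.6 -3.4] w 49.2 units x y z: 0.032 -0.029 1.807 yawerr units -0.021
(-33, 110) [261. 265.]
(-33, 60) [382. 265.]
(-110, 113) [285. 311.]
(-110, 57) [358. 311.]
(-14, 113) [281. 185.]
(-14, 57) [363. 185.]
```

View pics/w4.png

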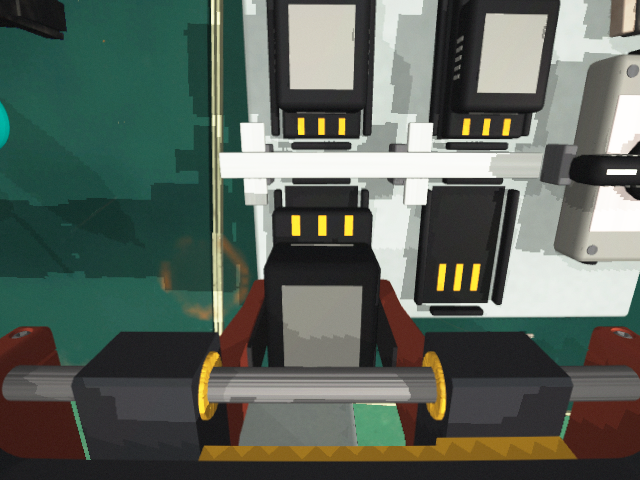

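The wrist view shows the pack level between the fingers. Its front shoulder edge is at (322,208), its block is centred at u≈322, and the bay rims lie below at u≈281–370.

```bash
python3 -c "
from h import *
f=grab('wrist')
print(w2s(pt(f,322,208,101)), w2s(pt(f,272,208,101)), w2s(pt(f,372,208,101)), 'rear-left bay rim',w2s(pt(f,271,134,29)),w2s(pt(f,372,134,29)),'fl rim',w2s(pt(f,281,188,29)),w2s(pt(f,368,188,29)),'shelf',w2s(pt(f,320,181,29)),'frbay',w2s(pt(f,420,303,29)),w2s(pt(f,500,303,29)))
go(-62,85,40)"
```

```text
[-15.70639633  84.34336529] [-15.66034838 108.70245791] [-15.73917959  59.9778809 ] rear-left bay rim [ 19.32618399 117.6989664 ] [19.22968539 51.28829975] fl rim [-16.16921883 112.34797812] [-16.26023865  52.63050618] shelf [-11.44974603  85.56865886] frbay [-103.61768246    9.72894458] [-103.91575141  -51.69244108]
at st [-62.7  83.6] 105.3 yaw 4.37 F [-0.9  0.1 -3.6] w 50.1 units x y z: 0.028 -0.056 2.61 yawerr units -0.043
```

Request:
{"api": "step_arm", "payload": {"moves": "-0.04 -0.03 0.5 0 0 0 1; 0 0 0.6 0 0 0 1; 0 0 0.6 0 0 0 1; 0 0 0.4 0 0 0 1; 0 0 0.2 0 0 0 1"}}

```text
time_s: 17.35
tool_pos: [473.3, -34.3, 46.5]
orientation: [180.0, 0.1, 4.4]
ft_force: [-0.5, -0.3, -2.7]
gripper_width: 50.0
finger_force: 40.0
```

Request:
{"api": "step_arm", "payload": {"moves": "0 0 0.1 0 0 0 1; 0 0 0.1 0 0 0 1; 0 0 0.1 0 0 0 1; 0 0 0.08 0 0 0 1; 0 0 0 0 0 0 1"}}

```text
time_s: 17.77
tool_pos: [474.1, -33.3, 38.2]
orientation: [-180.0, -0.0, 4.5]
ft_force: [-0.2, 0.5, -3.4]
gripper_width: 50.2
finger_force: 40.0
```

```bash
python3 -c "
from h import *
go(-62,85,38)"
```

```text
at st [-63.4  85.6] 38.2 yaw 4.48 F [-0.2  0.5 -3.4] w 50.2 units x y z: 0.055 0.025 0.006 yawerr units -0.016
```

Request:
{"api": "step_arm", "payload": {"moves": "0 0 0.04 0 0 0 1; 0 0 0.02 0 0 0 1; 0 0 0 0 0 0 1"}}

```text
time_s: 18.02
tool_pos: [474.3, -33.3, 37.9]
orientation: [-179.9, -0.0, 4.5]
ft_force: [-5.7, 1.2, 15.1]
gripper_width: 49.5
finger_force: 40.0
```

Request:
{"api": "step_arm", "payload": {"moves": "0 0 0 0 0 0 -1; 0 0 0 0 0 0 -1; 0 0 0 0 0 0 -1; 0 0 0 0 0 0 -1; 0 0 0 0 0 0 -1"}}

```text
time_s: 18.43
tool_pos: [474.2, -33.3, 36.7]
orientation: [180.0, -0.0, 4.5]
ft_force: [-0.7, -0.1, 0.2]
gripper_width: 79.6
finger_force: 0.0
```

Request:
{"api": "step_arm", "payload": {"moves": "0 0 0 0 0 0 -1; 0 0 -0.3 0 0 0 -1; 0 0 -0.6 0 0 0 -1; 0 0 -0.9 0 0 0 -1; 0 0 -0.9 0 0 0 -1"}}

```text
time_s: 18.85
tool_pos: [473.4, -33.7, 104.9]
orientation: [180.0, 0.1, 4.4]
ft_force: [0.8, -0.1, 0.0]
gripper_width: 88.3
finger_force: 0.0
```

Request:
{"api": "step_arm", "payload": {"moves": "0 0 -0.9 0 0 0 -1; 0 0 -0.9 0 0 0 -1; 0 0 0 0 0 0 -1; 0 0 0 0 0 0 -1"}}

```text
time_s: 19.18
tool_pos: [474.8, -33.1, 150.2]
orientation: [-179.9, -0.2, 4.5]
ft_force: [-0.1, 0.3, -1.0]
gripper_width: 88.2
finger_force: 0.0
```

```bash
python3 -c "
from h import *
go(62,-20.5,33);f=grab('wrist','pics/w5.png');print(ctrl.observe()['joint_positions'].round(1))"
```

```text
at st [-62.7  85.7] 150.2 yaw 4.49 F [-0.1  0.3 -1. ] w 88.2 units x y z: 4.993 4.244 4.688 yawerr units -0.014
[-41.4  17.8  45.6 122.2 -17.5  46.5 -70.5]
```

View pics/w5.png

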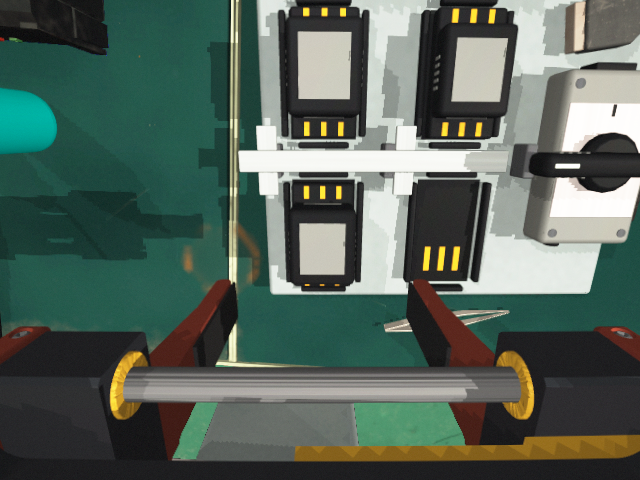

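The front right pack is now seated in the front left bay, flat at (323,247). The front right bay is empty at (448,235). Next is the rear right (low) pack.

Request:
{"api": "step_arm", "payload": {"moves": "0.8 0.7 0 0 0 0 -1; 0.9 0.75 0 0 0 0 -1; 0.9 0.75 0 0 0 0 -1; 0.9 0.75 0 0 0 0 -1; 0.9 0.75 0 0 0 0 -1"}}

```text
time_s: 19.65
tool_pos: [590.9, -117.6, 147.2]
orientation: [-180.0, 0.2, 4.5]
ft_force: [0.4, 0.4, 1.0]
gripper_width: 87.6
finger_force: 0.0
```

Request:
{"api": "step_arm", "payload": {"moves": "0.6 0.55 0 0 0 0 -1; 0 0 0 0 0 0 -1; 0 0 0 0 0 0 -1; 0 0 0 0 0 0 -1"}}

```text
time_s: 19.98
tool_pos: [605.5, -129.1, 147.7]
orientation: [-180.0, 0.2, 4.5]
ft_force: [-0.7, -0.2, -0.4]
gripper_width: 87.9
finger_force: 0.0
```

```bash
python3 -c "
from h import *
f=grab('wrist','pics/w6.png');go(62,-20.5,34);print(ctrl.observe()['joint_positions'].round(1))
im=cv2.imread('pics/w6.png');h=cv2.cvtColor(im,cv2.COLOR_BGR2GRAY);_,m=cv2.threshold(h,110,255,0)
n,l,s,c=cv2.connectedComponentsWithStats(m)
for i in range(1,n):
  u,v=c[i]
  if 800<s[i,4]<6000 and v<330: print(s[i],c[i].round(),w2s(pt(f,*c[i],54)).round(1))"
```

```text
at st [ 60.  -19.9] 148.1 yaw 4.49 F [-0.4  0.5 -0.1] w 88.3 units x y z: 0.079 0.025 4.562 yawerr units -0.014
[-23.2  31.9  41.1 103.  -25.3  54.7 -56.8]
[ 501    0  139   26 1116] [577.  10.] [ 219.6 -185.2]
[ 301  217   45   50 2206] [323. 241.] [ 62.8 -20.6]
[ 155  221   52   52 2268] [181. 246.] [58.8 90.1]
[ 404  236   95   85 5016] [454. 265.] [  43.  -124.3]
[ 585  253   55   83 2735] [618. 299.] [  12.8 -263.6]
```

Request:
{"api": "step_arm", "payload": {"moves": "0.08 0.02 0.6 0 0 0 -1; 0 0 0.9 0 0 0 -1; 0 0 0.9 0 0 0 -1; 0 0 0.8 0 0 0 -1; 0 0 0.6 0 0 0 -1"}}

```text
time_s: 20.45
tool_pos: [607.4, -128.5, 51.4]
orientation: [-179.9, 0.1, 4.5]
ft_force: [-1.4, -0.4, -0.6]
gripper_width: 88.0
finger_force: 0.0
```

Request:
{"api": "step_arm", "payload": {"moves": "0 0 0.4 0 0 0 -1; 0 0 0.2 0 0 0 -1; 0 0 0.1 0 0 0 -1; 0 0 0 0 0 0 -1; 0 0 0 0 0 0 -1"}}

```text
time_s: 20.87
tool_pos: [609.6, -130.1, 37.4]
orientation: [180.0, -0.1, 4.5]
ft_force: [0.9, 0.4, -0.8]
gripper_width: 87.8
finger_force: 0.0
```

```bash
python3 -c "
from h import *
go(62.8,-20.6,34)"
```

```text
at st [ 63.9 -21.6] 37.4 yaw 4.47 F [ 0.9  0.4 -0.8] w 87.8 units x y z: -0.046 -0.041 0.136 yawerr units -0.018
```

Request:
{"api": "step_arm", "payload": {"moves": "-0.04 -0.03 0.14 0 0 0 1; 0 0 0 0 0 0 1; 0 0 0 0 0 0 1; 0 0 0 0 0 0 1; 0 0 0 0 0 0 1"}}

```text
time_s: 21.28
tool_pos: [608.0, -129.2, 33.4]
orientation: [-180.0, -0.0, 4.5]
ft_force: [-0.3, 0.3, -0.1]
gripper_width: 58.1
finger_force: 0.0
```

Request:
{"api": "step_arm", "payload": {"moves": "0 0 0 0 0 0 1; 0 0 0 0 0 0 1; 0 0 0 0 0 0 1; 0 0 0 0 0 0 1; 0 0 0 0 0 0 1"}}

```text
time_s: 21.7
tool_pos: [608.0, -129.3, 33.3]
orientation: [180.0, -0.0, 4.5]
ft_force: [0.1, -0.4, 1.7]
gripper_width: 49.8
finger_force: 40.0
```

```bash
python3 -c "
from h import *
go(62.8,-20.6,34)"
```

```text
at st [ 62.4 -20.8] 33.3 yaw 4.47 F [ 0.1 -0.4  1.7] w 49.8 units x y z: 0.014 -0.007 -0.029 yawerr units -0.02
```

Request:
{"api": "step_arm", "payload": {"moves": "0 0 -0.3 0 0 0 1; 0 0 -0.6 0 0 0 1; 0 0 -0.6 0 0 0 1; 0 0 -0.6 0 0 0 1; 0 0 -0.6 0 0 0 1"}}

```text
time_s: 22.12
tool_pos: [608.1, -129.4, 102.8]
orientation: [180.0, -0.1, 4.5]
ft_force: [-0.7, 0.4, -3.7]
gripper_width: 49.9
finger_force: 40.0
```

Request:
{"api": "step_arm", "payload": {"moves": "-0.6 0 -0.1 0 0 0 1; -0.9 0 0 0 0 0 1; -0.9 0 0 0 0 0 1; -0.9 0 0 0 0 0 1; -0.9 0 0 0 0 0 1"}}

```text
time_s: 22.53
tool_pos: [502.6, -137.6, 104.6]
orientation: [-180.0, -0.1, 4.5]
ft_force: [0.6, 0.2, -2.4]
gripper_width: 49.6
finger_force: 40.0
```

Request:
{"api": "step_arm", "payload": {"moves": "-0.76 0 0 0 0 0 1; 0 0 0 0 0 0 1; 0 0 0 0 0 0 1; 0 0 0 0 0 0 1; 0 0 0 0 0 0 1"}}

```text
time_s: 22.95
tool_pos: [485.8, -138.7, 103.9]
orientation: [180.0, -0.1, 4.5]
ft_force: [-0.1, -0.0, -2.4]
gripper_width: 49.5
finger_force: 40.0
```

```bash
python3 -c "
from h import *
go(-62,-20,34);f=grab('wrist','pics/w7.png')"
```

```text
at st [-60.1 -20.4] 103.9 yaw 4.52 F [-0.1 -0.  -2.4] w 49.5 units x y z: -0.076 -0.018 2.795 yawerr units -0.006
```

View pics/w7.png

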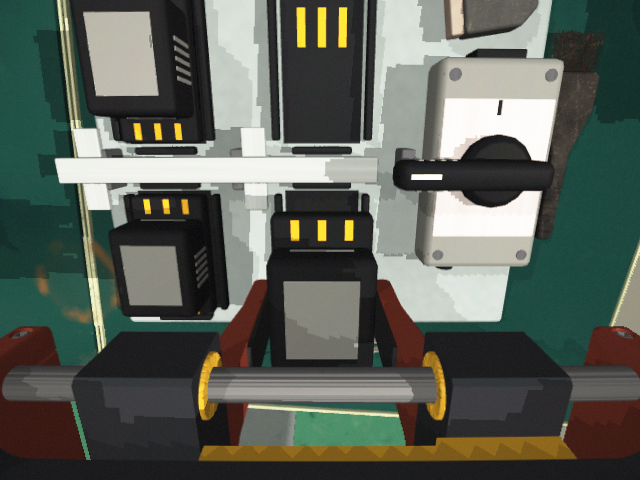

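The low pack is held level, with its shoulder edge at (321,212) over the front right bay. The rear right bay is empty at (322,70).

```bash
python3 -c "
from h import *
f=grab('wrist')
print(w2s(pt(f,321,212,104.5)), w2s(pt(f,272,212,104.5)), w2s(pt(f,371,212,104.5)),'rr bay inner', w2s(pt(f,278,139,29)),w2s(pt(f,366,139,29)))
go(-62,-20,34)"
```

```text
[-14.13400651 -19.35461834] [-14.13762567   3.87696702] [-14.11899325 -43.064941  ] rr bay inner [18.70689316  8.9271497 ] [ 18.73908397 -48.79796036]
at st [-60.6 -20.5] 103.4 yaw 4.51 F [ 0.9  0.2 -2. ] w 49.9 units x y z: -0.057 -0.019 2.777 yawerr units -0.008
```

Request:
{"api": "step_arm", "payload": {"moves": "-0.08 0 0.5 0 0 0 1; 0 0 0.6 0 0 0 1; 0 0 0.6 0 0 0 1; 0 0 0.4 0 0 0 1; 0 0 0.25 0 0 0 1"}}

```text
time_s: 23.47
tool_pos: [482.1, -138.9, 43.2]
orientation: [-180.0, 0.1, 4.5]
ft_force: [0.5, 0.5, -2.3]
gripper_width: 49.8
finger_force: 40.0
```

Request:
{"api": "step_arm", "payload": {"moves": "0 0 0.1 0 0 0 1; 0 0 0.1 0 0 0 1; 0 0 0.1 0 0 0 1; 0 0 0.1 0 0 0 1; 0 0 0 0 0 0 1"}}

```text
time_s: 23.88
tool_pos: [482.4, -139.0, 34.4]
orientation: [-180.0, -0.0, 4.5]
ft_force: [-0.0, 0.4, -2.6]
gripper_width: 50.1
finger_force: 40.0
```

```bash
python3 -c "
from h import *
go(-62,-20,33.3)"
```

```text
at st [-63.5 -20.4] 34.4 yaw 4.48 F [-0.   0.4 -2.6] w 50.1 units x y z: 0.061 -0.017 0.043 yawerr units -0.016
```

Request:
{"api": "step_arm", "payload": {"moves": "0 0 0.06 0 0 0 1; 0 0 0 0 0 0 1; 0 0 0 0 0 0 -1; 0 0 0 0 0 0 -1; 0 0 0 0 0 0 -1"}}

```text
time_s: 24.3
tool_pos: [482.5, -139.1, 33.1]
orientation: [180.0, -0.0, 4.5]
ft_force: [-0.6, 0.1, -0.0]
gripper_width: 66.2
finger_force: 0.0
```

Request:
{"api": "step_arm", "payload": {"moves": "0 0 0 0 0 0 -1; 0 0 0 0 0 0 -1; 0 0 0 0 0 0 -1; 0 0 -0.3 0 0 0 -1; 0 0 -0.6 0 0 0 -1"}}

```text
time_s: 24.72
tool_pos: [481.1, -138.8, 54.9]
orientation: [-180.0, 0.2, 4.5]
ft_force: [0.7, -1.1, 0.6]
gripper_width: 87.5
finger_force: 0.0
```

Request:
{"api": "step_arm", "payload": {"moves": "0 0 -0.9 0 0 0 -1; 0 0 -0.9 0 0 0 -1; 0 0 -0.9 0 0 0 -1; 0 0 -0.9 0 0 0 -1; 0 -0.4 0 0 0 0 -1"}}

```text
time_s: 25.13
tool_pos: [483.8, -131.5, 149.5]
orientation: [179.9, -0.4, 4.3]
ft_force: [1.6, -0.3, 0.4]
gripper_width: 87.6
finger_force: 0.0
```

Request:
{"api": "step_arm", "payload": {"moves": "0 -0.95 0 0 0 0 -1; 0 -0.95 0 0 0 0 -1; 0 -0.95 0 0 0 0 -1; 0 -0.95 0 0 0 0 -1; 0 0 0 0 0 0 -1"}}

```text
time_s: 25.55
tool_pos: [473.4, -29.3, 144.7]
orientation: [-179.9, 0.1, 4.8]
ft_force: [0.3, 1.2, -0.4]
gripper_width: 87.9
finger_force: 0.0
```

Request:
{"api": "step_arm", "payload": {"moves": "0 0 0 0 0 0 -1; 0 0 0 0 0 0 -1; 0 0 0 0 0 0 -1"}}

```text
time_s: 25.8
tool_pos: [474.0, -35.4, 145.4]
orientation: [180.0, -0.0, 4.4]
ft_force: [0.7, -0.7, 0.5]
gripper_width: 87.7
finger_force: 0.0
```

```bash
cat >> h.py <<'E'
def labels(f,zs=(54,66)):
    h=cv2.cvtColor(f['pixels'],cv2.COLOR_RGB2GRAY);_,m=cv2.threshold(h,110,255,0)
    n,l,s,c=cv2.connectedComponentsWithStats(m)
    for i in range(1,n):
        if 800<s[i,4]<6000 and c[i][1]<330: print(s[i],[w2s(pt(f,*c[i],z)).round(1).tolist() for z in zs])
E
python3 -c "
from h import *
f=grab('wrist','pics/w8.png');go(-62,85,38);labels(f)"
```

```text
at st [-63.7  83.4] 145.4 yaw 4.36 F [-0.  -0.1  0. ] w 88.3 units x y z: 0.067 -0.064 4.297 yawerr units -0.046
[ 225    0    9  284 1959] [[10.4, 149.9], [10.7, 146.8]]
[ 293   26   55   70 3736] [[65.0, 85.2], [62.7, 85.1]]
[   0   94   48   45 1811] [[31.3, 294.1], [30.6, 284.2]]
[ 433  221   50   50 2214] [[-63.4, -19.9], [-59.6, -15.0]]
[ 295  223   48   53 2460] [[-66.0, 86.5], [-62.1, 86.4]]
```

View pics/w8.png

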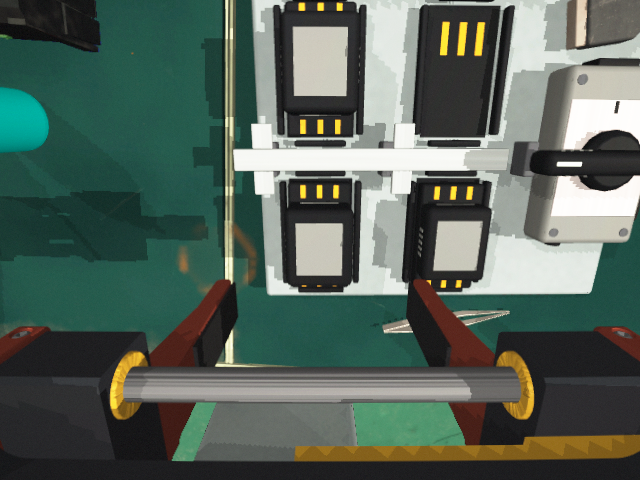

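The low pack is seated front right at (458,246). The high pack is front left at (320,250), at station (-62,86). I'll pick it and carry it to the rear right bay.

Request:
{"api": "step_arm", "payload": {"moves": "0.06 -0.08 0.6 0 0 0.05 -1; 0 0 0.9 0 0 0 -1; 0 0 0.9 0 0 0 -1; 0 0 0.8 0 0 0 -1; 0 0 0.5 0 0 0 -1"}}

```text
time_s: 26.27
tool_pos: [474.6, -33.3, 51.2]
orientation: [180.0, 0.1, 4.2]
ft_force: [-0.4, 0.0, 0.1]
gripper_width: 88.0
finger_force: 0.0
```

Request:
{"api": "step_arm", "payload": {"moves": "0 0 0.4 0 0 0 -1; 0 0 0.2 0 0 0 -1; 0 0 0 0 0 0 -1; 0 0 0 0 0 0 -1; 0 0 0 0 0 0 -1"}}

```text
time_s: 26.68
tool_pos: [476.1, -32.4, 38.6]
orientation: [-180.0, -0.1, 4.3]
ft_force: [-0.0, -0.5, 0.5]
gripper_width: 87.6
finger_force: 0.0
```

```bash
python3 -c "
from h import *
go(-62,86,38)"
```

```text
at st [-61.4  86.4] 38.6 yaw 4.25 F [-0.  -0.5  0.5] w 87.6 units x y z: -0.025 0.014 0.023 yawerr units -0.072
```

Request:
{"api": "step_arm", "payload": {"moves": "0 0 0 0 0 -0.07 1; 0 0 0 0 0 0 1; 0 0 0 0 0 0 1; 0 0 0 0 0 0 1; 0 0 0 0 0 0 1"}}

```text
time_s: 27.1
tool_pos: [475.5, -32.2, 38.0]
orientation: [-180.0, -0.0, 4.6]
ft_force: [-0.8, -0.6, -0.9]
gripper_width: 58.0
finger_force: 0.0
```

Request:
{"api": "step_arm", "payload": {"moves": "0 0 0 0 0 0 1; 0 0 0 0 0 0 1; 0 0 0 0 0 0 1; 0 0 0 0 0 0 1; 0 0 0 0 0 0 1"}}

```text
time_s: 27.52
tool_pos: [475.5, -32.3, 38.0]
orientation: [180.0, -0.0, 4.5]
ft_force: [-0.2, -0.4, 2.3]
gripper_width: 49.9
finger_force: 40.0
```

```bash
python3 -c "
from h import *
go(-62,86,38)"
```

```text
at st [-61.9  86.5] 38.0 yaw 4.55 F [-0.2 -0.4  2.3] w 49.9 units x y z: -0.004 0.018 -0.001 yawerr units 0.001
```

Request:
{"api": "step_arm", "payload": {"moves": "0 0 -0.3 0 0 0 1; 0 0 -0.6 0 0 0 1; 0 0 -0.6 0 0 0 1; 0 0 -0.6 0 0 0 1; 0 0 -0.6 0 0 0 1"}}

```text
time_s: 27.93
tool_pos: [474.7, -32.2, 106.0]
orientation: [-180.0, 0.1, 4.5]
ft_force: [0.9, 0.1, -3.2]
gripper_width: 50.1
finger_force: 40.0
```

Request:
{"api": "step_arm", "payload": {"moves": "0.5 0.45 -0.2 0 0 0 1; 0.8 0.7 0 0 0 0 1; 0.8 0.7 0 0 0 0 1; 0.8 0.7 0 0 0 0 1; 0.8 0.7 0 0 0 0 1"}}

```text
time_s: 28.35
tool_pos: [574.4, -106.2, 110.4]
orientation: [-180.0, 0.1, 4.6]
ft_force: [0.5, 0.1, -2.5]
gripper_width: 49.6
finger_force: 40.0
```

Request:
{"api": "step_arm", "payload": {"moves": "0.7 0.6 0 0 0 0 1; 0.5 0.4 0 0 0 0 1; 0 0 0 0 0 0 1; 0 0 0 0 0 0 1; 0 0 0 0 0 0 1"}}

```text
time_s: 28.77
tool_pos: [604.7, -127.7, 109.9]
orientation: [-179.9, 0.1, 4.6]
ft_force: [-0.1, 0.9, -2.5]
gripper_width: 50.2
finger_force: 40.0
```

```bash
python3 -c "
from h import *
f=grab('wrist','pics/w9.png')
go(62,-20,60)"
```

```text
at st [ 59.3 -18.6] 110.0 yaw 4.58 F [-0.8 -0.8 -2.3] w 49.6 units x y z: 0.107 0.057 2.001 yawerr units 0.009
```

View pics/w9.png

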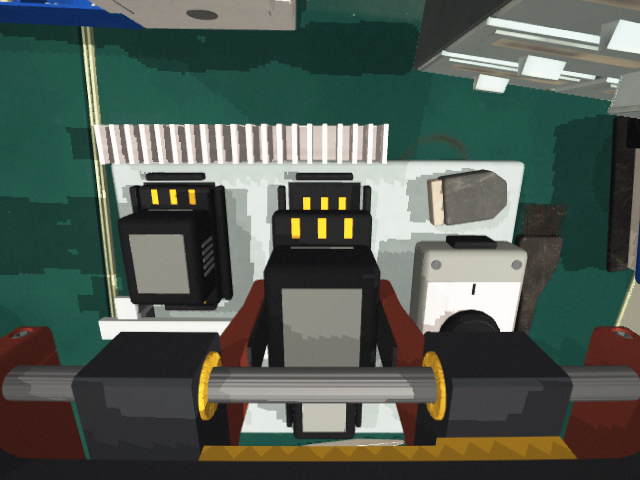

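The pack is held level (shoulder edge at (322,210)) over the empty rear right bay, whose contacts show at (325,203). The rear left pack is still in place at (170,262).

```bash
python3 -c "
from h import *
f=grab('wrist')
print(w2s(pt(f,322,210,106)), w2s(pt(f,273,210,106)), w2s(pt(f,372,210,106)),'bay inner', w2s(pt(f,286,186,29)),w2s(pt(f,364,186,29)))
go(62,-20,38)"
```

```text
[105.46520002 -17.89845045] [105.42966254   5.97894114] [105.51384842 -42.25857259] bay inner [106.44930209   7.23960242] [106.54430118 -47.26577399]
at st [ 59.5 -18.5] 110.2 yaw 4.59 F [ 0.1 -0.5 -3.1] w 50.4 units x y z: 0.1 0.059 2.886 yawerr units 0.013
```

Request:
{"api": "step_arm", "payload": {"moves": "0.08 0.07 0.5 0 0 0 1; 0 0 0.6 0 0 0 1; 0 0 0.6 0 0 0 1; 0 0 0.4 0 0 0 1; 0 0 0.2 0 0 0 1"}}

```text
time_s: 29.28
tool_pos: [606.8, -129.3, 50.8]
orientation: [-180.0, 0.2, 4.6]
ft_force: [-0.0, -0.1, -3.8]
gripper_width: 49.7
finger_force: 40.0
```

Request:
{"api": "step_arm", "payload": {"moves": "0 0 0.1 0 0 0 1; 0 0 0.1 0 0 0 1; 0 0 0.1 0 0 0 1; 0 0 0 0 0 0 1; 0 0 0 0 0 0 1"}}

```text
time_s: 29.7
tool_pos: [608.4, -130.1, 45.8]
orientation: [180.0, -0.0, 4.6]
ft_force: [-0.2, -0.7, -2.8]
gripper_width: 50.0
finger_force: 40.0
```

```bash
python3 -c "
from h import *
go(62,-20,38)"
```

```text
at st [ 62.8 -21.5] 45.8 yaw 4.55 F [-0.2 -0.7 -2.8] w 50.0 units x y z: -0.032 -0.062 0.311 yawerr units 0.002
```

Request:
{"api": "step_arm", "payload": {"moves": "-0.02 -0.05 0.1 0 0 0 1; 0 0 0.1 0 0 0 1; 0 0 0.1 0 0 0 1; 0 0 0 0 0 0 1; 0 0 0 0 0 0 1"}}

```text
time_s: 30.12
tool_pos: [607.6, -128.7, 38.0]
orientation: [-180.0, -0.0, 4.6]
ft_force: [-0.5, 1.2, -0.3]
gripper_width: 50.0
finger_force: 40.0
```

```bash
python3 -c "
from h import *
go(62,-20,38)"
```

```text
at st [ 62.1 -20.1] 38.0 yaw 4.56 F [-0.5  1.2 -0.3] w 50.0 units x y z: -0.005 -0.003 -0.001 yawerr units 0.003
```

Request:
{"api": "step_arm", "payload": {"moves": "0 0 0.02 0 0 0 -1; 0 0 0 0 0 0 -1; 0 0 0 0 0 0 -1; 0 0 0 0 0 0 -1; 0 0 0 0 0 0 -1"}}

```text
time_s: 30.53
tool_pos: [607.6, -128.9, 37.5]
orientation: [180.0, -0.0, 4.6]
ft_force: [-0.2, 0.1, -0.1]
gripper_width: 79.8
finger_force: 0.0
```

Request:
{"api": "step_arm", "payload": {"moves": "0 0 0 0 0 0 -1; 0 0 -0.3 0 0 0 -1; 0 0 -0.6 0 0 0 -1; 0 0 -0.9 0 0 0 -1; 0 0 -0.9 0 0 0 -1"}}

```text
time_s: 30.95
tool_pos: [607.3, -129.1, 106.6]
orientation: [180.0, 0.0, 4.5]
ft_force: [0.5, 0.2, 0.0]
gripper_width: 87.7
finger_force: 0.0
```

Request:
{"api": "step_arm", "payload": {"moves": "0 0 -0.9 0 0 0 -1; 0 -0.4 -0.9 0 0 0 -1; 0 -0.95 0 0 0 0 -1; 0 -0.95 0 0 0 0 -1; 0 -0.95 0 0 0 0 -1"}}

```text
time_s: 31.37
tool_pos: [601.5, -47.4, 152.0]
orientation: [-180.0, -0.1, 4.5]
ft_force: [-0.4, -0.2, 0.6]
gripper_width: 87.9
finger_force: 0.0
```

Request:
{"api": "step_arm", "payload": {"moves": "0 -0.95 0 0 0 0 -1; 0 0 0 0 0 0 -1; 0 0 0 0 0 0 -1; 0 0 0 0 0 0 -1; 0 0 0 0 0 0 -1"}}

```text
time_s: 31.78
tool_pos: [599.3, -25.8, 150.7]
orientation: [180.0, -0.0, 4.4]
ft_force: [-0.6, 0.5, -0.1]
gripper_width: 87.5
finger_force: 0.0
```

```bash
python3 -c "
from h import *
f=grab('wrist','pics/w10.png')
go(62,85,38);labels(f)
g=grab('top','pics/t10.png')"
```

```text
at st [61.9 83.1] 150.5 yaw 4.42 F [ 0.3 -0.8 -0.5] w 87.6 units x y z: 0.002 -0.075 4.499 yawerr units -0.031
[ 236   45   18  322 2230] [[94.4, 144.8], [96.6, 142.0]]
[ 534   58  106   46 2207] [[178.8, -108.8], [177.1, -99.9]]
[ 297  223   47   52 2355] [[58.6, 85.0], [62.5, 85.0]]
[ 435  224   51   51 2309] [[58.0, -24.5], [61.9, -19.5]]
[ 521  237  101   76 5387] [[41.3, -117.1], [45.9, -107.8]]
[   0  256   81   64 1503] [[26.5, 314.6], [31.9, 303.9]]
```

View pics/w10.png

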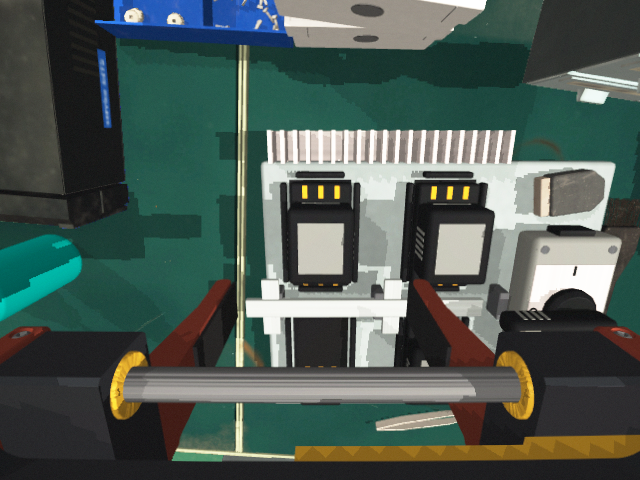

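The rear right bay now holds the high pack at (460,250), seated. The last pack is rear left at (320,249), station (62.5,85). I'll grip it and move it to the front left.

Request:
{"api": "step_arm", "payload": {"moves": "0.02 -0.07 0.6 0 0 -0.03 -1; 0 0 0.9 0 0 0 -1; 0 0 0.9 0 0 0 -1; 0 0 0.8 0 0 0 -1; 0 0 0.6 0 0 0 -1"}}

```text
time_s: 32.3
tool_pos: [598.8, -23.3, 53.3]
orientation: [180.0, 0.1, 4.6]
ft_force: [0.1, 0.5, 0.5]
gripper_width: 87.6
finger_force: 0.0
```

Request:
{"api": "step_arm", "payload": {"moves": "0 0 0.4 0 0 0 -1; 0 0 0.2 0 0 0 -1; 0 0 0.1 0 0 0 -1; 0 0 0 0 0 0 -1; 0 0 0 0 0 0 -1"}}

```text
time_s: 32.72
tool_pos: [600.2, -22.6, 38.2]
orientation: [180.0, -0.1, 4.7]
ft_force: [0.1, -0.2, 1.1]
gripper_width: 87.9
finger_force: 0.0
```

```bash
python3 -c "
from h import *
go(62.5,85,38)"
```

```text
at st [63.1 86.3] 38.2 yaw 4.66 F [ 0.1 -0.2  1.1] w 87.9 units x y z: -0.024 0.05 0.006 yawerr units 0.028
```

Request:
{"api": "step_arm", "payload": {"moves": "-0.02 0.04 0 0 0 0.02 1; 0 0 0 0 0 0 1; 0 0 0 0 0 0 1; 0 0 0 0 0 0 1; 0 0 0 0 0 0 1"}}

```text
time_s: 33.13
tool_pos: [599.2, -23.3, 37.6]
orientation: [-180.0, -0.0, 4.6]
ft_force: [-0.2, -0.1, 0.4]
gripper_width: 58.1
finger_force: 0.0
```

Request:
{"api": "step_arm", "payload": {"moves": "0 0 0 0 0 0 1; 0 0 0 0 0 0 1; 0 0 0 0 0 0 1; 0 0 0 0 0 0 1; 0 0 0 0 0 0 1"}}

```text
time_s: 33.55
tool_pos: [599.2, -23.5, 37.5]
orientation: [180.0, -0.0, 4.6]
ft_force: [-0.2, -0.2, 1.5]
gripper_width: 49.7
finger_force: 40.0
```

```bash
python3 -c "
from h import *
go(62.5,85,38)"
```

```text
at st [62.1 85.4] 37.5 yaw 4.59 F [-0.2 -0.2  1.5] w 49.7 units x y z: 0.017 0.017 -0.02 yawerr units 0.011
```

Request:
{"api": "step_arm", "payload": {"moves": "0 0 -0.3 0 0 0 1; 0 0 -0.6 0 0 0 1; 0 0 -0.6 0 0 0 1; 0 0 -0.6 0 0 0 1; 0 0 -0.6 0 0 0 1"}}

```text
time_s: 33.97
tool_pos: [598.4, -23.2, 105.5]
orientation: [-180.0, 0.1, 4.6]
ft_force: [-0.7, 0.6, -2.4]
gripper_width: 49.8
finger_force: 40.0
```

Request:
{"api": "step_arm", "payload": {"moves": "-0.6 0 -0.2 0 0 0 1; -0.9 0 0 0 0 0 1; -0.9 0 0 0 0 0 1; -0.9 0 0 0 0 0 1; -0.9 0 0 0 0 0 1"}}

```text
time_s: 34.38
tool_pos: [492.9, -31.7, 109.9]
orientation: [-180.0, 0.0, 4.6]
ft_force: [-0.5, -0.5, -2.6]
gripper_width: 49.9
finger_force: 40.0
```

Request:
{"api": "step_arm", "payload": {"moves": "-0.78 0 0 0 0 0 1; 0 0 0 0 0 0 1; 0 0 0 0 0 0 1; 0 0 0 0 0 0 1; 0 0 0 0 0 0 1"}}

```text
time_s: 34.8
tool_pos: [476.1, -33.2, 110.2]
orientation: [180.0, -0.1, 4.6]
ft_force: [-0.4, 0.7, -2.8]
gripper_width: 49.8
finger_force: 40.0
```

```bash
python3 -c "
from h import *
f=grab('wrist','pics/w11.png')
go(-62,85,38)
z=20+f['o']['tool_pos'][2]-38+14
print(proj(f,[*s2w(-17,85),z]), [w2s(pt(f,322,v,z)).round(1) for v in (206,210,214)])
h=cv2.cvtColor(f['pixels'],cv2.COLOR_RGB2HSV); m=cv2.inRange(h,(18,150,120),(35,255,255)); m[300:]=0
n,l,s,c=cv2.connectedComponentsWithStats(m); print([c[i].round(1).tolist() for i in range(1,n) if s[i,4]>40])"
```

```text
at st [-61.5  85.5] 110.1 yaw 4.62 F [-0.4 -0.5 -2.8] w 49.6 units x y z: -0.021 0.021 2.883 yawerr units 0.019
[324.63712622 213.48018838] [array([-13.3,  86.3]), array([-15.3,  86.3]), array([-17.3,  86.3])]
[[303.2, 26.8], [323.5, 27.3], [343.7, 26.9], [462.9, 130.5], [482.4, 130.5], [502.2, 130.4], [455.5, 204.2], [473.9, 204.5], [492.4, 204.8], [295.0, 226.9], [321.6, 227.0], [348.0, 226.9]]
```

View pics/w11.png

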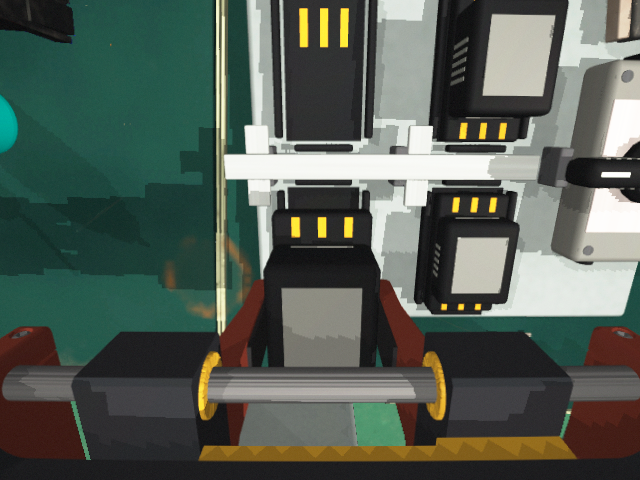

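The pack is held level over the front left bay with its shoulder edge at (322,210). The other three bays are as intended. I'll lower it.

Request:
{"api": "step_arm", "payload": {"moves": "-0.04 0.03 0.5 0 0 0.02 1; 0 0 0.6 0 0 0 1; 0 0 0.6 0 0 0 1; 0 0 0.4 0 0 0 1; 0 0 0.2 0 0 0 1"}}

```text
time_s: 35.27
tool_pos: [473.9, -34.2, 51.2]
orientation: [180.0, 0.1, 4.5]
ft_force: [-0.0, 0.3, -3.0]
gripper_width: 49.8
finger_force: 40.0
```

Request:
{"api": "step_arm", "payload": {"moves": "0 0 0.1 0 0 0 1; 0 0 0.1 0 0 0 1; 0 0 0.1 0 0 0 1; 0 0 0 0 0 0 1; 0 0 0 0 0 0 1"}}

```text
time_s: 35.68
tool_pos: [474.4, -34.1, 45.2]
orientation: [-180.0, -0.0, 4.5]
ft_force: [-0.0, -0.1, -2.6]
gripper_width: 49.6
finger_force: 40.0
```

```bash
python3 -c "
from h import *
go(-62.5,85,37.5)"
```

```text
at st [-63.2  84.7] 45.2 yaw 4.51 F [-0.  -0.1 -2.6] w 49.6 units x y z: 0.029 -0.011 0.307 yawerr units -0.007
```

Request:
{"api": "step_arm", "payload": {"moves": "0.02 -0.01 0.1 0 0 0 1; 0 0 0.1 0 0 0 1; 0 0 0.1 0 0 0 1; 0 0 0 0 0 0 1; 0 0 0 0 0 0 1"}}

```text
time_s: 36.1
tool_pos: [474.7, -33.9, 37.4]
orientation: [-180.0, -0.0, 4.5]
ft_force: [1.1, 0.5, -1.3]
gripper_width: 49.9
finger_force: 40.0
```

```bash
python3 -c "
from h import *
go(-62.5,85,37.5)"
```

```text
at st [-62.8  85. ] 37.4 yaw 4.51 F [ 1.1  0.5 -1.3] w 49.9 units x y z: 0.014 -0.001 -0.005 yawerr units -0.008
```

Request:
{"api": "step_arm", "payload": {"moves": "0 0 0.02 0 0 0 -1; 0 0 0 0 0 0 -1; 0 0 0 0 0 0 -1; 0 0 0 0 0 0 -1; 0 0 0 0 0 0 -1"}}

```text
time_s: 36.52
tool_pos: [474.6, -33.9, 36.9]
orientation: [-180.0, -0.0, 4.5]
ft_force: [0.4, -0.3, -0.3]
gripper_width: 79.8
finger_force: 0.0
```

Request:
{"api": "step_arm", "payload": {"moves": "0 0 0 0 0 0 -1; 0 0 -0.3 0 0 0 -1; 0 0 -0.6 0 0 0 -1; 0 0 -0.9 0 0 0 -1; 0 0 -0.9 0 0 0 -1"}}

```text
time_s: 36.93
tool_pos: [474.0, -34.2, 105.3]
orientation: [180.0, 0.1, 4.5]
ft_force: [-0.1, 0.1, -0.4]
gripper_width: 87.9
finger_force: 0.0
```

Request:
{"api": "step_arm", "payload": {"moves": "0 0 -0.9 0 0 0 -1; 0 0 -0.9 0 0 0 -1; 0.5 0.9 -0.9 0 0 0 -1; 0.5 0.9 -0.9 0 0 0 -1; 0.5 0.9 -0.9 0 0 0 -1"}}

```text
time_s: 37.35
tool_pos: [517.4, -98.7, 218.7]
orientation: [-180.0, -0.0, 4.6]
ft_force: [1.6, -0.4, 0.5]
gripper_width: 87.8
finger_force: 0.0
```

Request:
{"api": "step_arm", "payload": {"moves": "0.5 0.9 0 0 0 0 -1; 0.5 0.9 0 0 0 0 -1; 0 0.9 0 0 0 0 -1; 0 0.9 0 0 0 0 -1; 0 0.4 0 0 0 0 -1"}}

```text
time_s: 37.77
tool_pos: [549.5, -199.4, 217.6]
orientation: [179.9, -0.0, 4.3]
ft_force: [0.4, -0.3, -0.7]
gripper_width: 88.2
finger_force: 0.0
```

Request:
{"api": "step_arm", "payload": {"moves": "-1 -0.5 0 0 0 0 -1; -0.5 -0.5 0 0 0 0 -1; 0 0 0 0 0 0 -1; 0 0 0 0 0 0 -1; 0 0 0 0 0 0 -1"}}

```text
time_s: 38.18
tool_pos: [511.6, -173.6, 217.4]
orientation: [180.0, -0.1, 4.6]
ft_force: [0.5, 0.9, 0.3]
gripper_width: 87.7
finger_force: 0.0
```

```bash
python3 -c "
from h import *
f=grab('wrist','pics/w12.png')
go(0,-83,56);labels(f)
h=cv2.cvtColor(f['pixels'],cv2.COLOR_RGB2HSV); m=cv2.inRange(h,(18,150,120),(35,255,255)); m[320:]=0
n,l,s,c=cv2.connectedComponentsWithStats(m); print([(w2s(pt(f,*c[i],34)).round(1).tolist(),int(s[i,4])) for i in range(1,n) if s[i,4]>15])
"
```

```text
at st [-37.1 -57.5] 217.3 yaw 4.56 F [-0.5 -1.   0.1] w 87.9 units x y z: 1.483 1.02 6.453 yawerr units 0.005
[ 261   92   42   50 1991] [[60.6, -21.1], [60.0, -22.4]]
[ 267  231   35   39 1341] [[-63.8, -19.7], [-59.8, -21.0]]
[ 153  234   40   39 1386] [[-67.2, 91.3], [-63.1, 85.8]]
[254 303 103  18 859] [[-131.4, -34.0], [-124.9, -34.8]]
[([98.6, -9.6], 64), ([98.8, -22.5], 66), ([98.6, -35.6], 59), ([84.7, 92.9], 160), ([84.7, 80.4], 151), ([84.7, 67.7], 149), ([21.7, -9.6], 49), ([21.8, -22.7], 57), ([21.9, -35.4], 58), ([-24.7, 99.0], 48), ([-25.1, 85.9], 49), ([-25.3, 72.9], 51), ([-25.7, -6.7], 46), ([-25.6, -19.7], 49), ([-26.0, -32.6], 53), ([-104.0, -6.9], 24), ([-103.9, -19.9], 24), ([-103.9, -32.8], 24)]
```

All three packs are seated where they should be. Next I'll go to the lever and turn the tool to grip it.

Request:
{"api": "step_arm", "payload": {"moves": "0.74 0.51 0 0 0 -1 -1; 0 0 0 0 0 -1 -1; 0 0 0 0 0 -1 -1; 0 0 0 0 0 -1 -1; 0 0 0 0 0 -1 -1"}}

```text
time_s: 38.65
tool_pos: [531.0, -185.7, 216.9]
orientation: [180.0, 0.0, 24.7]
ft_force: [0.0, 0.5, -0.1]
gripper_width: 88.0
finger_force: 0.0
```

Request:
{"api": "step_arm", "payload": {"moves": "0 0 0 0 0 -1 -1; 0 0 0 0 0 -1 -1; 0 0 0 0 0 -1 -1; 0 0 0 0 0 -1 -1; 0 0 0 0 0 -1 -1"}}

```text
time_s: 39.07
tool_pos: [531.0, -185.6, 216.9]
orientation: [180.0, 0.0, 44.7]
ft_force: [-0.1, 0.5, -0.3]
gripper_width: 88.0
finger_force: 0.0
```

Request:
{"api": "step_arm", "payload": {"moves": "0 0 0 0 0 -1 -1; 0 0 0 0 0 -1 -1; 0 0 0 0 0 -1 -1; 0 0 0 0 0 -1 -1; 0 0 0 0 0 -1 -1"}}

```text
time_s: 39.48
tool_pos: [530.9, -185.6, 216.9]
orientation: [180.0, 0.0, 64.7]
ft_force: [0.3, -1.3, 0.3]
gripper_width: 87.4
finger_force: 0.0
```

Request:
{"api": "step_arm", "payload": {"moves": "0 0 0 0 0 -1 -1; 0 0 0 0 0 -1 -1; 0 0 0 0 0 -1 -1; 0 0 0 0 0 -1 -1; 0 0 0 0 0 -1 -1"}}

```text
time_s: 39.9
tool_pos: [530.9, -185.6, 216.9]
orientation: [180.0, 0.0, 84.7]
ft_force: [-0.8, 0.2, 0.0]
gripper_width: 87.7
finger_force: 0.0
```

Request:
{"api": "step_arm", "payload": {"moves": "0 0 0 0 0 -1 -1; 0 0 0 0 0 -1 -1; 0 0 0 0 0 -0.5 -1; 0 0 0 0 0 0 -1; 0 0 0 0 0 0 -1"}}

```text
time_s: 40.32
tool_pos: [530.6, -185.6, 216.9]
orientation: [180.0, 0.0, 94.4]
ft_force: [-0.2, 0.7, -1.1]
gripper_width: 87.7
finger_force: 0.0
```

```bash
python3 -c "
from h import *
go(0,-83,56)"
```

```text
at st [-19.1 -70.7] 216.9 yaw 94.43 F [-0.2  0.7 -1.1] w 87.7 units x y z: -0.492 0.766 6.434 yawerr units 22.471
```

Now I'll shift over the lever and descend.

Request:
{"api": "step_arm", "payload": {"moves": "-0.49 0.77 0.5 0 0 0 -1; 0 0 0.9 0 0 0 -1; 0 0 0.9 0 0 0 -1; 0 0 0.9 0 0 0 -1; 0 0 0.9 0 0 0 -1"}}

```text
time_s: 40.73
tool_pos: [550.7, -196.1, 113.3]
orientation: [180.0, 0.0, 94.4]
ft_force: [-0.1, 0.5, -0.4]
gripper_width: 88.0
finger_force: 0.0
```

Request:
{"api": "step_arm", "payload": {"moves": "0 0 0.8 0 0 0 -1; 0 0 0 0 0 0 -1; 0 0 0 0 0 0 -1; 0 0 0 0 0 0 -1; 0 0 0 0 0 0 -1"}}

```text
time_s: 41.15
tool_pos: [551.4, -196.4, 95.9]
orientation: [179.9, 0.0, 94.5]
ft_force: [0.8, -0.4, 0.7]
gripper_width: 87.5
finger_force: 0.0
```

```bash
python3 -c "
from h import *
go(0,-83,56)"
```

```text
at st [  0.8 -83.1] 95.9 yaw 94.49 F [ 0.8 -0.4  0.7] w 87.5 units x y z: 0.006 -0.03 1.596 yawerr units 22.486
```

Request:
{"api": "step_arm", "payload": {"moves": "0 -0.03 0.6 0 0 0 -1; 0 0 0.6 0 0 0 -1; 0 0 0.4 0 0 0 -1; 0 0 0 0 0 0 1; 0 0 0 0 0 0 1", "grip_force": 25}}

```text
time_s: 41.57
tool_pos: [549.7, -196.1, 54.8]
orientation: [180.0, -0.0, 94.5]
ft_force: [-0.4, -0.2, -0.1]
gripper_width: 77.9
finger_force: 0.0
```

Request:
{"api": "step_arm", "payload": {"moves": "0 0 0 0 0 0 1; 0 0 0 0 0 0 1; 0 0 0 0 0 0 1; 0 0 0 0 0 0 1; 0 0 0 0 0 0 1"}}

```text
time_s: 41.98
tool_pos: [549.8, -196.1, 54.7]
orientation: [180.0, 0.0, 94.5]
ft_force: [-0.8, -0.1, -0.2]
gripper_width: 44.7
finger_force: 0.0
```

Request:
{"api": "step_arm", "payload": {"moves": "0 0 0 0 0 0 1; 0 0 0 0 0 0 1; 0 0 0 0 0 0 1; 0 0 0 0 0 0 1; 0 0 0 0 0 0 1"}}

```text
time_s: 42.4
tool_pos: [550.7, -195.9, 54.5]
orientation: [179.9, 0.0, 94.5]
ft_force: [4.0, -0.8, -2.6]
gripper_width: 15.5
finger_force: 25.0
```

Request:
{"api": "step_arm", "payload": {"moves": "0 0 0 0 0 0 1; 0 0 0 0 0 0 1; 0 0 0 0 0 0 1"}}

```text
time_s: 42.65
tool_pos: [550.6, -195.9, 54.5]
orientation: [179.9, 0.0, 94.5]
ft_force: [5.5, -0.7, -3.9]
gripper_width: 16.0
finger_force: 25.0
```

```bash
python3 -c "
from h import *
go(0,-83,56)
f=grab('top','pics/t13.png')
h=cv2.cvtColor(f['pixels'],cv2.COLOR_RGB2HSV); m=cv2.inRange(h,(14,130,120),(35,255,255)); m[:170]=0;m[300:]=0;m[:,:345]=0;m[:,450:]=0
n,l,s,c=cv2.connectedComponentsWithStats(m); print([(w2s(pt(f,*c[i],34)).round(1).tolist(),int(s[i,4])) for i in range(1,n) if s[i,4]>2])"
```

```text
at st [ -0.  -82.6] 54.5 yaw 94.54 F [ 5.5 -0.7 -3.9] w 16.0 units x y z: -0.017 0.0 -0.06 yawerr units 22.499
[([97.3, -22.2], 15), ([98.1, -35.3], 14), ([97.9, -9.2], 14), ([85.3, 99.3], 29), ([86.1, 86.5], 30), ([86.4, 73.7], 28), ([21.3, -9.8], 11), ([22.4, -22.8], 11), ([21.5, -35.5], 12), ([-26.2, -7.2], 14), ([-26.4, -19.9], 14), ([-26.0, -33.0], 14), ([-25.5, 97.9], 9), ([-26.0, 85.1], 8), ([-26.4, 72.0], 7), ([-102.3, -32.7], 15), ([-102.6, -6.6], 15), ([-102.5, -19.8], 14), ([-101.6, 98.6], 14), ([-101.2, 85.5], 14), ([-101.4, 72.7], 14)]
```

Request:
{"api": "step_arm", "payload": {"moves": "-0.004 0.117 0 0 0 1 1; -0.004 0.117 0 0 0 1 1; -0.004 0.117 0 0 0 1 1; -0.004 0.117 0 0 0 1 1; -0.004 0.117 0 0 0 1 1"}}

```text
time_s: 43.12
tool_pos: [565.2, -197.2, 54.5]
orientation: [179.9, 0.0, 74.4]
ft_force: [4.6, -0.3, -4.3]
gripper_width: 16.2
finger_force: 25.0
```

Request:
{"api": "step_arm", "payload": {"moves": "-0.004 0.117 0 0 0 1 1; -0.004 0.117 0 0 0 1 1; -0.004 0.117 0 0 0 1 1; -0.004 0.117 0 0 0 1 1; -0.004 0.117 0 0 0 1 1"}}

```text
time_s: 43.53
tool_pos: [578.7, -203.6, 54.5]
orientation: [179.9, -0.0, 54.4]
ft_force: [5.3, -2.2, -5.4]
gripper_width: 16.0
finger_force: 25.0
```

```bash
python3 -c "
from h import *
go(0,-83,56)"
```

```text
at st [ 27.4 -92.5] 54.5 yaw 54.4 F [ 5.3 -2.2 -5.4] w 16.0 units x y z: -0.416 -1.083 -0.058 yawerr units 12.464
```

Request:
{"api": "step_arm", "payload": {"moves": "-0.004 0.117 0 0 0 1 1; -0.004 0.117 0 0 0 1 1; -0.004 0.117 0 0 0 1 1; -0.004 0.117 0 0 0 1 1; -0.004 0.117 0 0 0 1 1"}}

```text
time_s: 43.95
tool_pos: [589.3, -214.2, 54.6]
orientation: [179.8, -0.1, 34.4]
ft_force: [7.5, -2.8, -6.9]
gripper_width: 15.9
finger_force: 25.0
```

Request:
{"api": "step_arm", "payload": {"moves": "-0.004 0.117 0 0 0 1 1; -0.004 0.117 0 0 0 1 1; -0.004 0.117 0 0 0 1 1; -0.004 0.117 0 0 0 1 1; -0.004 0.117 0 0 0 1 1"}}

```text
time_s: 44.37
tool_pos: [595.6, -227.9, 54.6]
orientation: [179.8, -0.2, 14.4]
ft_force: [8.6, -3.1, -6.4]
gripper_width: 15.6
finger_force: 25.0
```

Request:
{"api": "step_arm", "payload": {"moves": "-0.004 0.117 0 0 0 1 1; -0.004 0.117 0 0 0 1 1; -0.002 0.059 0 0 0 0.5 1; 0 0 0 0 0 0 1; 0 0 0 0 0 0 1"}}

```text
time_s: 44.78
tool_pos: [596.8, -235.2, 54.6]
orientation: [179.9, -0.2, 4.5]
ft_force: [8.7, -3.4, -7.7]
gripper_width: 15.9
finger_force: 25.0
```

```bash
python3 -c "
from h import *
go(42,-125,56)"
```

```text
at st [  42.9 -125.4] 54.6 yaw 4.52 F [ 8.7 -3.4 -7.7] w 15.9 units x y z: -0.036 -0.017 -0.054 yawerr units -0.007
```

Request:
{"api": "step_arm", "payload": {"moves": "0 0 0 0 0 0 -1; 0 0 0 0 0 0 -1; 0 0 0 0 0 0 -1; 0 0 0 0 0 0 -1; 0 0 -0.4 0 0 0 -1"}}

```text
time_s: 45.2
tool_pos: [593.1, -233.7, 63.0]
orientation: [-179.9, 0.2, 4.5]
ft_force: [0.4, 0.4, 0.2]
gripper_width: 45.3
finger_force: 0.0
```

Request:
{"api": "step_arm", "payload": {"moves": "0 0 -0.8 0 0 0 -1; 0 0 -0.9 0 0 0 -1; 0 0 -0.9 0 0 0 -1; 0 0 -0.9 0 0 0 -1; 0 0 -0.9 0 0 0 -1"}}

```text
time_s: 45.62
tool_pos: [594.3, -234.6, 176.2]
orientation: [-180.0, 0.0, 4.5]
ft_force: [-0.4, 0.5, 0.5]
gripper_width: 79.2
finger_force: 0.0
```

Request:
{"api": "step_arm", "payload": {"moves": "-0.8 -0.8 -0.4 0 0 0 -1; -0.9 -0.9 0 0 0 0 -1; -0.9 -0.9 0 0 0 0 -1; -0.9 -0.9 0 0 0 0 -1; 0 0 0 0 0 0 -1"}}

```text
time_s: 46.03
tool_pos: [495.8, -150.1, 183.6]
orientation: [-179.7, 0.2, 4.6]
ft_force: [-0.9, 0.7, -0.4]
gripper_width: 88.0
finger_force: 0.0
```

Request:
{"api": "step_arm", "payload": {"moves": "0 0 0 0 0 0 -1; 0 0 0 0 0 0 -1; 0 0 0 0 0 0 -1"}}

```text
time_s: 46.28
tool_pos: [501.6, -155.1, 185.0]
orientation: [179.9, -0.1, 4.5]
ft_force: [0.1, -0.6, 1.0]
gripper_width: 87.5
finger_force: 0.0
```

```bash
python3 -c "
from h import *
f=grab('wrist','pics/w14.png');go(42,-125,56);labels(f)
h=cv2.cvtColor(f['pixels'],cv2.COLOR_RGB2HSV); m=cv2.inRange(h,(14,130,120),(35,255,255)); m[320:]=0
n,l,s,c=cv2.connectedComponentsWithStats(m); print([(w2s(pt(f,*c[i],34)).round(1).tolist(),int(s[i,4])) for i in range(1,n) if s[i,4]>15])
P=np.asarray(f['pixels'])
def samp(x,y,z):
    u,v=proj(f,[*s2w(x,y),z]).round().astype(int); return P[max(v-1,0):v+2,u-1:u+2].mean((0,1)).round().tolist() if 0<=u<640 and 0<=v<480 else None
print('lever on?',[samp(x,-124,82) for x in (25,35,50,58)],'off?',[samp(0,y,82) for y in (-90,-75,-65)])
for y0 in (85,-20):
  print(y0,[(dy,samp(x,y0+dy,44)) for x in (-22,22) for dy in (5,12,20,35,42,50)])
t=grab('top','pics/t14.png'); hh=cv2.cvtColor(t['pixels'],cv2.COLOR_RGB2HSV)
r=cv2.inRange(hh,(0,150,100),(8,255,255)); r[:200]=0; r[260:]=0; r[:,:180]=0; r[:,230:]=0; print('spout px',np.argwhere(r).mean(0), r.sum()//255)"
```

```text
at st [-45.8 -38.2] 184.9 yaw 4.46 F [-0.3 -0.1 -0.2] w 87.8 units x y z: 3.516 3.467 5.156 yawerr units -0.022
[ 102    0   35  332 2354] [[16.0, 131.3], [16.8, 124.4]]
[ 279   74   46   57 2544] [[61.5, -21.8], [60.4, -22.4]]
[ 282  231   39   43 1624] [[-63.5, -19.5], [-59.5, -20.3]]
[ 157  235   44   43 1678] [[-67.4, 91.0], [-63.2, 85.7]]
[ 266  309  112   20 1048] [[-129.9, -32.2], [-123.2, -32.4]]
[([99.3, -9.6], 69), ([99.3, -22.7], 69), ([99.1, -35.7], 68), ([84.4, 93.1], 205), ([84.4, 80.6], 196), ([84.3, 68.1], 185), ([22.0, -22.8], 66), ([21.9, -35.6], 75), ([-25.3, 85.9], 65), ([-25.5, 72.9], 67), ([-26.4, -19.5], 59), ([-26.2, -33.0], 59), ([-28.9, 98.9], 22), ([-29.6, -6.6], 24), ([-85.8, 190.9], 26), ([-104.4, -6.5], 34), ([-104.5, -19.8], 30), ([-104.4, -32.8], 32)]
lever on? [[44.0, 44.0, 44.0], [47.0, 46.0, 47.0], [199.0, 200.0, 194.0], [155.0, 156.0, 151.0]] off? [[213.0, 200.0, 193.0], [186.0, 188.0, 181.0], [240.0, 241.0, 237.0]]
85 [(5, [210.0, 213.0, 205.0]), (12, [241.0, 243.0, 237.0]), (20, [67.0, 68.0, 66.0]), (35, [157.0, 170.0, 162.0]), (42, [26.0, 60.0, 52.0]), (50, [35.0, 86.0, 72.0]), (5, [209.0, 211.0, 204.0]), (12, [240.0, 242.0, 237.0]), (20, [34.0, 34.0, 34.0]), (35, [182.0, 192.0, 184.0]), (42, [28.0, 61.0, 53.0]), (50, [178.0, 180.0, 142.0])]
-20 [(5, [128.0, 128.0, 125.0]), (12, [240.0, 241.0, 236.0]), (20, [138.0, 139.0, 135.0]), (35, [160.0, 169.0, 163.0]), (42, [221.0, 229.0, 223.0]), (50, [223.0, 230.0, 223.0]), (5, [117.0, 118.0, 113.0]), (12, [237.0, 238.0, 234.0]), (20, [200.0, 201.0, 196.0]), (35, [155.0, 163.0, 155.0]), (42, [218.0, 226.0, 218.0]), (50, [216.0, 224.0, 216.0])]
spout px [230.70833333 195.22916667] 144
```

```bash
python3 -c "
from h import *
print(ctrl.close_job())"
```

```text
the job is handed in; nothing more can be done
None
```

The job is done and handed in at about 46 s: isolator off, the right-lane packs exchanged, the single left pack moved from rear to front, isolator back on with the lock bar over the packs, and the solvent bottle left standing.

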